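# Hang the basket and shim the rocking display stand

### The job

The basket stand has lost one of its four foot pads and leans over onto that bare foot. Hang the handled basket by its handle on the stand's hook and let go of it, so that its weight rocks the stand upright onto its three pads; then slide the tapered wooden shim, thin end first, along the table under the end of the bare foot, square and centred, until it drags snugly between foot and table without lifting the stand off its pads or shoving it along. Finish still gripping the shim there, for a colleague to tape it; leave the honey jars and the small lidded basket alone.

Things in the scene. Friction and masses are not known exactly. Their poses are not given: they have to be found in the camera images.
- stand: Loose wooden basket stand, 1.25 kg, on a cross foot. z up its post, +y the way its hook arm points, origin on the pads' underside plane where the battens cross. Batten 1: y -160 to +120 mm; batten 2: x -110 to +110 mm; both 60 mm wide, 8 to 43 mm high (z). Pads 8 mm thick, 20 mm wide, at (x,y) (90,0), (-90,0), (0,100). Post 45 mm square at y -65, top z 246.
- hook_seat (a point): Where the handle is to rest: middle of the dip in the hook rod, on the rod's top (stand frame 0, 110, 217 mm; axes as the stand). Steel rod 10 mm thick at x 0, from the post along +y with its top at z 230; the dip spans y 94 to 126; then the end turns up, to y 148, top z 245. Clear space around and above.
- bare_end (a point): Lower edge of the padless foot's end face, mid-width (stand frame 0, -160, 8 mm; axes as the stand). The shim goes in here along the stand's +y. At the start the stand leans 0.053 rad and this edge rests on the table; once the basket hangs, the stand stands upright on its three pads and this edge is 8 mm above the table.
- basket_handle (a point): Centre of the handle's top bar. Loose coiled straw basket, about 0.36 kg, upright, round, 170 mm wide, 80 mm high, stiff arched handle across it. The level top bar runs along this x: 104 mm long, 14 mm wide (y), 8 mm high, centre 161 mm above the basket's underside; 77 mm free between rim and bar. z up.
- shim_center (a point): Middle of the loose wooden shim (35 g) lying flat, 6 mm above its underside. A wedge 160 mm long (x), 36 mm wide (y), flat below; thickness falls evenly from 12 mm at the butt (x -80) to 2 mm at the thin end (x +80), so it is 8 mm thick 96 mm from the thin end. x points to the thin end, z up.
- shim_tip (a point): Middle of the shim's thin end (shim_center frame x +80 mm), 1 mm above its underside.
- jar_a: Honey jar, 62 mm across, 95 mm tall, upright; leave alone. Origin at the centre of its underside.
- jar_b: A second such honey jar; leave alone. Origin at the centre of its underside.
- pot: Small round lidded straw basket without a handle, 110 mm across, 100 mm tall; leave alone. Origin at the centre of its underside.

How it is judged:
By the outcome, as a careful person would: the job done as asked, in the order asked, and still so for the second after the job is handed in, while the arm keeps its last pose, push and grip.
It also fails if it takes over 72 s, if anything falls off the work surface, if the arm or the gripper's body presses on something with over 40 N, if the wrist force passes 120 N, or if a joint passes its speed limit or range.

### The arm

A 6-joint arm with a two-finger parallel gripper is mounted at the origin on the work surface. World frame = base frame: x ahead of the robot, y to its left, z up, the work surface at z = 0. Lengths are in m, angles in rad, forces in N, time in s.
With the tool pointing down it reaches from about 0.375 to 0.75 m from the base axis. Payload 9 kg.
Tool frame: the origin (TCP) lies midway between the tips of the shut fingers; the grasp point (between the pads) lies arm.pinch_z behind it (arm.pinch_z is the distance from the TCP to the grasp point, in m); z points along the fingers, y is the line along which they close (so a half turn about z gives the same grasp; the last joint's range is limited). The gripper opens to 85 mm and grips with 20 to 120 N. Pads are 22 mm wide; open, the fingers measure 114 mm over their backs; the gripper's body (76 mm by 85 mm) begins 54 mm behind the grasp point. The pads swing forward as they close: fully open they stand 13 mm farther back than shut.
Start: joints at [-1.479, 0.104, 0.097, 1.564, 0, 1.353], TCP at [0.183, -0.571, 0.206] pointing down, gripper open.
Joint ranges: [-2.99, 2.99], [-0.84, 1.86], [-1.1, 1.16], [-1.84, 2.11], [-1.51, 1.56], [-3.14, 3.14]. Speed limits (rad/s): [2.22, 2.22, 2.57, 3.14, 3.14, 3.14].

### API

Orientations are given as a 3x3 rotation matrix whose columns are the frame's x, y, z axes.
In Python, from rig import telemetry, imaging, arm gives the robot as it stands.
- The arm moves only by the tool apply_moves, never from a script. Its argument "steps" is a list of rows, each an object with "slide": the shift along the tool's x, y, z in mm, a list of three; "angular": the turn, a rotation vector about the tool's x, y, z in degrees, a list of three; "grip": the finger opening in mm, from 0 to 85.4. A call has 1 to 12 rows; each row is the pose to reach, as a shift and turn from the pose commanded when the call began, along the tool's axes at that moment; what a row does not reach only later rows make up. A row lasts 1/12 s, in which the tool goes at most 41.7 mm and 7.16 degrees, less where a joint would pass 70% of its speed; a pose out of reach is approached as far as the arm can. A call with a gripper value outside its range is refused whole. The fingers move at their own pace and stop on an object; "force" is the grip in N (left out, the last holds). Time passes only in rows, so rows that repeat a pose let the fingers close. It gives the time, the measured TCP pose, the force, the opening and the grip force at its end, in the units of the state.
- telemetry.state(): the state, without advancing time (a new reading comes with each control period).
- imaging.camera(name): name is "scene" or "top" or "wrist"; returns (picture, depth): 400x640x3 uint8, red, green, blue; 400x640 float32, m along the optical axis (not along the pixel's ray), 0 where there is no reading.
- imaging.calibration(name): a dict with "K" (3x3 intrinsics, pixels), "world_to_cam" (4x4, takes a point from world to camera coordinates). Camera axes: x right, y down, z forward; pixel columns grow to the right and rows downward; lengths in m; the calibration is good to about 2 mm. A picture is of the moment at which its call begins: read the wrist's pose just before it. calibration takes no time and is no camera call; for the wrist camera it gives the pose at the moment of the call.
- arm.hand_in(): hands the job in; it is judged then, once.
Trained networks look in the newest picture that a camera, given by its name, has taken for a name from the list of things; names that differ only in an ending like _2 or _b are one class to them, and where a whole thing is asked for, a point or a joint stands for the part that bears it (a point fixed in the world has none). Each returns a list of dicts, best first, with "conf" (0 to 1); they miss things now and then, are a little off and sometimes report something else, mostly with a low value. They report only what shows in the picture. A call takes as long as a camera call.
- imaging.look_for(camera, target): "box" ([left, top, width, height] in pixels, round what is visible of it).
- imaging.cut_out(camera, target): "mask" (400x640 bool, what is visible of it) and "box" ([left, top, width, height] in pixels, round what is visible of it).
The state is a dict: "t": time; "qpos": joint angles; "qd": joint speeds; "tau": joint torques, N m; "ee_pos": TCP position; "tool_rot": TCP orientation; "wrist_force": force on the tool from outside, world axes, zero at the start; "ft_torque": the same for the moment, N m; "width": opening from 0.0 (shut) to 1.0 (fully open); "gripper_force": force on a finger pad.
Only numpy, scipy, OpenCV 4.12 (cv2) and the standard library are available. Lean on these libraries where they do the work, as an engineer would, in place of code of your own. Each camera call takes 0.05 s, during which the arm holds its last target. There are 200 camera calls.

## Working session

There is one attempt and no reset: what is moved stays moved. The work goes in short steps, Python scripts to look and compute and a tool call to move; the robot and the scene stay as the last step left them, time stands still between calls to the robot, and variables do not carry over. Pictures are saved under pics/ and viewed, at most 10 in all, crops included, and the job is handed in when it is done.

Besides the shell and the picture viewer there is one more tool, called as a command line: name --argument value ..., lists and objects as JSON in quotes. apply_moves: Moves the arm, as the interface text tells. Its arguments: {"type":"object","properties":{"steps":{"type":"array","items":{"type":"object","properties":{"slide":{"type":"array","items":{"type":"number"}},"angular":{"type":"array","items":{"type":"number"}},"grip":{"type":"number"}}}},"force":{"type":"number"}},"required":["steps"]}

```bash
ls; mkdir -p pics; cat > h.py <<'E'
import numpy as np,cv2
from rig import telemetry,imaging,arm
def pts(cam,depth,mask=None):
    c=imaging.calibration(cam);K=np.array(c["K"]);T=np.linalg.inv(np.array(c["world_to_cam"]))
    m=depth>0
    if mask is not None:m&=mask
    v,u=np.nonzero(m);z=depth[v,u]
    P=np.stack([(u-K[0,2])*z/K[0,0],(v-K[1,2])*z/K[1,1],z,np.ones_like(z)])
    return (T@P)[:3].T
def save(n,p):cv2.imwrite("pics/"+n,p[...,::-1])
E
python3 - <<'E'
from h import *
s=telemetry.state();print(s["t"],arm.pinch_z,np.round(s["tool_rot"],3),s["ee_pos"])
a,da=imaging.camera("scene");b,db=imaging.camera("top")
save("s.png",a);save("t.png",b)
for n in ["stand","basket_handle","shim_center","jar_a","pot"]:
  for cam,d in (("top",db),("scene",da)):
    for r in imaging.cut_out(cam,n)[:2]:
      p=pts(cam,d,r["mask"]);print(n,cam,round(r["conf"],2),r["box"],len(p),np.round(np.percentile(p,[2,50,98],axis=0),3).tolist() if len(p) else '')
E
```

```text
pics
0.0 0.0187 [[ 0.952  0.305 -0.   ]
 [ 0.305 -0.952  0.001]
 [ 0.    -0.001 -1.   ]] [ 0.18288283 -0.57105675  0.20474449]
stand top 0.59 [277.7, 181.8, 95.8, 66.6] 2806 [[0.465, -0.142, 0.016], [0.563, -0.001, 0.045], [0.667, 0.122, 0.245]]
stand top 0.21 [376.6, 136.9, 19.7, 24.4] 389 [[0.751, -0.247, -0.001], [0.771, -0.217, 0.089], [0.807, -0.192, 0.101]]
stand scene 0.7 [264.0, 161.7, 86.8, 104.0] 3733 [[0.516, -0.15, 0.004], [0.59, -0.038, 0.042], [0.677, 0.118, 0.241]]
stand scene 0.35 [363.0, 233.6, 39.7, 37.8] 1222 [[0.701, 0.07, -0.002], [0.77, 0.106, 0.068], [0.808, 0.165, 0.095]]
basket_handle top 0.58 [189.6, 197.5, 50.4, 50.8] 2057 [[0.478, 0.295, 0.001], [0.56, 0.373, 0.024], [0.63, 0.448, 0.166]]
basket_handle scene 0.56 [376.8, 144.0, 52.3, 56.1] 1995 [[0.478, 0.288, 0.002], [0.544, 0.377, 0.048], [0.636, 0.445, 0.162]]
shim_center top 0.57 [401.5, 200.9, 20.7, 47.9] 475 [[0.45, -0.316, -0.005], [0.524, -0.295, 0.006], [0.599, -0.274, 0.017]]
shim_center scene 0.71 [201.3, 255.4, 37.7, 40.4] 582 [[0.453, -0.316, -0.003], [0.538, -0.297, 0.005], [0.605, -0.275, 0.012]]
jar_a top 0.72 [376.7, 135.6, 19.1, 25.1] 368 [[0.751, -0.246, 0.007], [0.771, -0.217, 0.09], [0.806, -0.192, 0.101]]
jar_a top 0.69 [323.9, 145.4, 20.3, 22.8] 327 [[0.728, -0.066, 0.019], [0.746, -0.039, 0.09], [0.781, -0.012, 0.101]]
jar_a scene 0.77 [273.8, 301.1, 24.2, 41.3] 775 [[0.76, -0.254, -0.002], [0.797, -0.231, 0.073], [0.814, -0.2, 0.096]]
jar_a scene 0.59 [325.2, 266.3, 25.8, 33.5] 690 [[0.737, -0.073, -0.0], [0.773, -0.051, 0.072], [0.79, -0.019, 0.096]]
pot top 0.72 [271.2, 146.1, 33.9, 31.3] 829 [[0.704, 0.075, 0.003], [0.745, 0.123, 0.073], [0.798, 0.174, 0.098]]
pot top 0.36 [379.3, 135.6, 22.0, 25.4] 364 [[0.751, -0.248, 0.005], [0.77, -0.217, 0.09], [0.803, -0.192, 0.101]]
pot scene 0.69 [361.2, 233.5, 40.2, 37.8] 1228 [[0.715, 0.07, -0.003], [0.77, 0.106, 0.068], [0.808, 0.17, 0.095]]
```

```bash
python3 - <<'E'
import cv2,numpy as np
a=cv2.imread("pics/s.png")[120:360,160:480];b=cv2.imread("pics/t.png")[110:280,160:460]
cv2.imwrite("pics/st.png",np.vstack([cv2.resize(a,(400,300),interpolation=3),cv2.resize(b,(400,227))]) if 0 else cv2.resize(b,(800,453),interpolation=2))
cv2.imwrite("pics/s2.png",cv2.resize(a,(800,600),interpolation=2))
E
```

```text
(no output)
```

View pics/st.png

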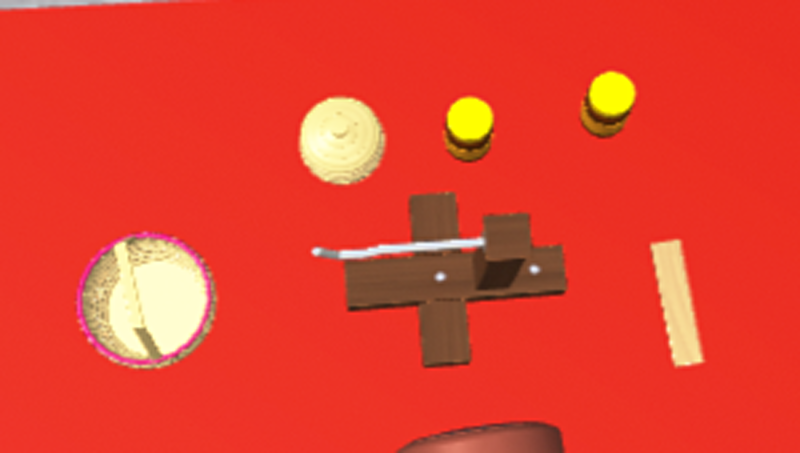

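View pics/s2.png

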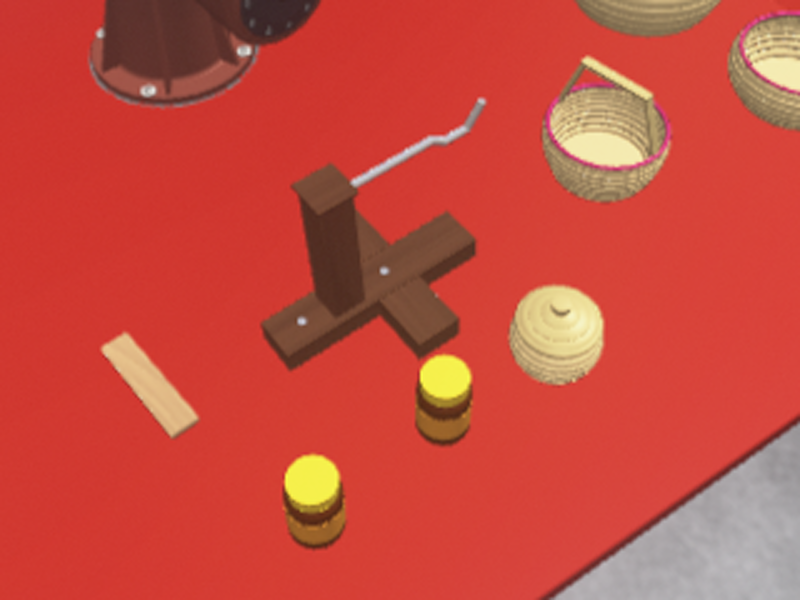

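The top view shows the stand's hook arm pointing left (world +y) and the bare foot at the right end. The basket's handle bar runs roughly along world x, and the shim lies right of the bare foot, along world x. Next I'll fit the poses.

```bash
cat >> h.py <<'E'
def best(cam,n):
    r=imaging.cut_out(cam,n);return r[0]["mask"] if r else None
def line(P):
    c=P.mean(0);w,v=np.linalg.eigh(np.cov((P-c).T));d=v[:,-1];t=(P-c)@d
    return c+d*(t.min()+t.max())/2,d,t.max()-t.min()
E
python3 - <<'E'
from h import *
for cam in("top","scene"):
    im,d=imaging.camera(cam)
    h=pts(cam,d,best(cam,"basket_handle"));h=h[h[:,2]>.15];print(cam,"bar",len(h),line(h[:,:2]),h[:,2].mean())
    sm=best(cam,"shim_center");s=pts(cam,d,sm);c,dr,L=line(s[:,:2]);print("shim",c,dr,L)
    s=s[s[:,2]>-.01];t=(s[:,:2]-c)@dr
    print("slope",np.polyfit(t,s[:,2],1),"rect",cv2.minAreaRect((s[:,:2]*1000).astype(np.float32)))
    A=pts(cam,d);A=A[(A[:,0]>.42)&(A[:,0]<.70)&(abs(A[:,1])<.25)]
    r=A[(A[:,2]>.22)];po=r[r[:,1]<-.02]
    print("post top",po[po[:,2]>.235].mean(0),len(po))
    rod=r[(r[:,1]>-.02)];print("rod",len(rod),line(rod[:,:2]),[ (round(y,2),np.round(rod[abs(rod[:,1]-y)<.006].mean(0),4)) for y in np.arange(0,.18,.012)])
    b=A[(A[:,2]>.03)&(A[:,2]<.06)]
    print("cross",cv2.minAreaRect((b[:,:2]*1000).astype(np.float32)),np.percentile(b,[.5,99.5],axis=0))
E
```

```text
top bar 172 (array([0.55245371, 0.37105022]), array([-0.97995829, -0.19920277]), np.float64(0.11255293622381587)) 0.16328031524700917
shim [ 0.52556286 -0.29424439] [-0.99450632 -0.10467655] 0.1638920220819386
slope [-0.05141008  0.0058426 ] rect ((525.554443359375, -294.4962463378906), (164.31121826171875, 42.75727844238281), 4.283618927001953)
post top [ 0.57015004 -0.06759214  0.24215898] 331
rod 169 (array([0.5660586 , 0.06524334]), array([-0.03357793,  0.9994361 ]), np.float64(0.1674137589308745)) [(np.float64(0.0), array([5.681e-01, 5.000e-04, 2.292e-01])), (np.float64(0.01), array([0.5671, 0.011 , 0.2292])), (np.float64(0.02), array([0.5675, 0.0235, 0.2294])), (np.float64(0.04), array([0.5679, 0.0363, 0.2286])), (np.float64(0.05), array([0.5663, 0.0474, 0.2309])), (np.float64(0.06), array([0.5661, 0.0601, 0.231 ])), (np.float64(0.07), array([0.566 , 0.0726, 0.2321])), (np.float64(0.08), array([0.5656, 0.0823, 0.2276])), (np.float64(0.1), array([0.5652, 0.0935, 0.2222])), (np.float64(0.11), array([0.5643, 0.1081, 0.2233])), (np.float64(0.12), array([0.5637, 0.1199, 0.2245])), (
[... 1232 characters left out ...]
), array([0.5685, 0.0717, 0.2281])), (np.float64(0.08), array([0.5679, 0.0838, 0.2245])), (np.float64(0.1), array([0.5677, 0.0944, 0.2204])), (np.float64(0.11), array([0.5647, 0.1089, 0.2205])), (np.float64(0.12), array([0.5668, 0.1212, 0.2232])), (np.float64(0.13), array([0.5659, 0.1313, 0.2335])), (np.float64(0.14), array([0.5645, 0.1416, 0.2446])), (np.float64(0.16), array([nan, nan, nan])), (np.float64(0.17), array([nan, nan, nan]))]
cross ((569.3883666992188, -15.073623657226562), (251.6526336669922, 215.1365509033203), 53.48641586303711) [[ 0.48081201 -0.15196054  0.03018196]
 [ 0.67838553  0.12436198  0.05695975]]<stdin>:11: RuntimeWarning: Mean of empty slice.
  ret = um.true_divide(
```

```bash
cat >> h.py <<'E'
from scipy.spatial.transform import Rotation as R
def mv(pos,yaw,s=None):
    """slide mm, angular deg to reach world pos with tool down and tool x at yaw (deg)"""
    s=s or telemetry.state();r=np.array(s["tool_rot"]);a=np.radians(yaw)
    T=np.array([[np.cos(a),np.sin(a),0],[np.sin(a),-np.cos(a),0],[0,0,-1.]])
    return np.round(r.T@(np.array(pos)-s["ee_pos"])*1000,1).tolist(),np.round(R.from_matrix(r.T@T).as_rotvec(degrees=True),2).tolist()
E
python3 - <<'E'
from h import *
for p in ([.42,-.1,.30],[.45,.15,.30],[.528,.365,.25]):print(mv(p,11.0))
E
```

```text
([369.5, -376.7, -94.5], [0.01, 0.0, 6.75])
([474.3, -605.7, -94.5], [0.01, 0.0, 6.75])
([614.1, -786.7, -44.6], [0.01, 0.0, 6.75])
```

apply_moves --steps '[{"slide": [370,-377,-95],"angular": [0,0,0],"grip": 60},{"slide": [370,-377,-95],"angular": [0,0,0],"grip": 60},{"slide": [370,-377,-95],"angular": [0,0,0],"grip": 60},{"slide": [370,-377,-95],"angular": [0,0,0],"grip": 60},{"slide": [370,-377,-95],"angular": [0,0,0],"grip": 60},{"slide": [370,-377,-95],"angular": [0,0,0],"grip": 60},{"slide": [370,-377,-95],"angular": [0,0,0],"grip": 60},{"slide": [370,-377,-95],"angular": [0,0,0],"grip": 60},{"slide": [370,-377,-95],"angular": [0,0,0],"grip": 60},{"slide": [370,-377,-95],"angular": [0,0,0],"grip": 60},{"slide": [370,-377,-95],"angular": [0,0,0],"grip": 60},{"slide": [370,-377,-95],"angular": [0,0,0],"grip": 60}]'

```text
t: 1.9
ee_pos: [0.4046, -0.13, 0.2947]
tool_rot: [[0.952, 0.305, 0.001], [0.305, -0.952, -0.001], [0.001, 0.001, -1.0]]
wrist_force: [0.8, -0.3, 0.6]
width: 0.702
gripper_force: 0.0
```

```bash
python3 - <<'E'
from h import *
s=telemetry.state();print(s["t"],s["ee_pos"])
for p in ([.45,.15,.30],[.528,.365,.25]):print(mv(p,11.0))
E
```

```text
1.9 [ 0.40462082 -0.12998471  0.29470488]
([128.5, -252.9, -5.5], [0.06, -0.04, 6.73])
([268.2, -433.9, 44.5], [0.06, -0.04, 6.73])
```

apply_moves --steps '[{"slide": [128,-253,-5],"angular": [0,0,7],"grip": 60},{"slide": [128,-253,-5],"angular": [0,0,7],"grip": 60},{"slide": [128,-253,-5],"angular": [0,0,7],"grip": 60},{"slide": [128,-253,-5],"angular": [0,0,7],"grip": 60},{"slide": [128,-253,-5],"angular": [0,0,7],"grip": 60},{"slide": [128,-253,-5],"angular": [0,0,7],"grip": 60},{"slide": [268,-434,45],"angular": [0,0,7],"grip": 60},{"slide": [268,-434,45],"angular": [0,0,7],"grip": 60},{"slide": [268,-434,45],"angular": [0,0,7],"grip": 60},{"slide": [268,-434,45],"angular": [0,0,7],"grip": 60},{"slide": [268,-434,45],"angular": [0,0,7],"grip": 60},{"slide": [268,-434,45],"angular": [0,0,7],"grip": 60}]'

```text
t: 2.9
ee_pos: [0.527, 0.2724, 0.2555]
tool_rot: [[0.971, 0.24, -0.008], [0.24, -0.97, 0.025], [-0.001, -0.026, -1.0]]
wrist_force: [-0.4, -1.3, 0.4]
width: 0.709
gripper_force: 0.0
```

```bash
python3 - <<'E'
from h import *
im,d=imaging.camera("wrist");save("w1.png",im)
m=best("wrist","basket_handle")
h=pts("wrist",d,m);print(len(h));h=h[(h[:,2]>.15)&(h[:,2]<.18)];print(len(h),line(h[:,:2]),np.median(h[:,2]),cv2.minAreaRect((h[:,:2]*1000).astype(np.float32)))
print(telemetry.state()["ee_pos"])
E
```

```text
21681
2819 (array([0.55507541, 0.37159399]), array([-0.97986754, -0.1996487 ]), np.float64(0.11008888778780151)) 0.16354737566149735 ((554.903076171875, 372.4935302734375), (110.07601928710938, 14.507903099060059), 11.364645957946777)
[0.52708974 0.27148342 0.25450641]
```

View pics/w1.png

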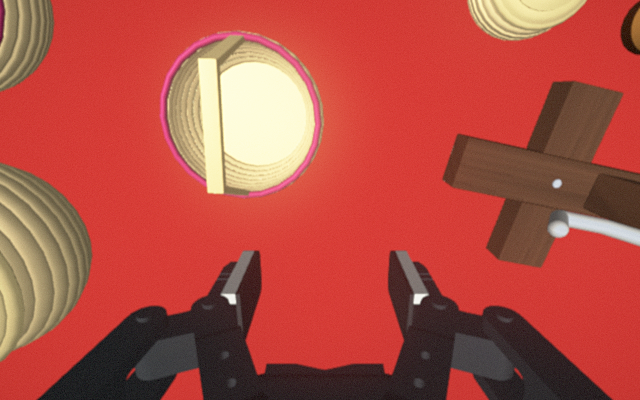

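Wrist picture: the basket's bar runs from (210,60) to (215,190), and the rod tip is at (558,225). The network's bar line agrees with this.

```bash
python3 - <<'E'
from h import *
for p in ([.5276,.3664,.21],[.5276,.3664,.147]):print(mv(p,11.5))
E
```

```text
([23.3, -90.9, 46.8], [-1.49, 0.21, 2.33])
([23.5, -89.2, 109.8], [-1.49, 0.21, 2.33])
```

apply_moves --steps '[{"slide": [23,-91,20],"angular": [-1.5,0.2,2.3],"grip": 60},{"slide": [23,-91,40],"angular": [-1.5,0.2,2.3],"grip": 60},{"slide": [23,-91,47],"angular": [-1.5,0.2,2.3],"grip": 60},{"slide": [23,-91,47],"angular": [-1.5,0.2,2.3],"grip": 60},{"slide": [23,-91,47],"angular": [-1.5,0.2,2.3],"grip": 60},{"slide": [23,-91,47],"angular": [-1.5,0.2,2.3],"grip": 60}]'

```text
t: 3.5
ee_pos: [0.545, 0.2961, 0.2122]
tool_rot: [[0.964, 0.267, -0.009], [0.267, -0.963, 0.032], [-0.0, -0.033, -0.999]]
wrist_force: [-0.5, 0.7, -0.1]
width: 0.705
gripper_force: 0.0
```

```bash
python3 - <<'E'
from h import *
print(telemetry.state()["ee_pos"])
for p in ([.5276,.3664,.147],):print(mv(p,11.5))
E
```

```text
[0.5449852  0.29609804 0.2121872 ]
([2.0, -70.2, 67.5], [-1.88, 0.08, 3.99])
```

```bash
python3 - <<'E'
from h import *
s=telemetry.state();print(np.round(s["qpos"],3),np.round(s["qd"],3),s["wrist_force"])
E
```

```text
[0.269 0.161 0.171 1.581 0.033 3.141] [ 0.013  0.015  0.017 -0.017  0.006  0.002] [-0.45357235  0.74370028 -0.09363285]
```

apply_moves --steps '[{"slide": [2,-70,-10],"angular": [0,0,-7],"grip": 60},{"slide": [2,-70,-10],"angular": [0,0,-14],"grip": 60},{"slide": [2,-70,-10],"angular": [0,0,-21],"grip": 60},{"slide": [2,-70,-10],"angular": [0,0,-28],"grip": 60},{"slide": [2,-70,-10],"angular": [0,0,-35],"grip": 60},{"slide": [2,-70,-10],"angular": [0,0,-42],"grip": 60},{"slide": [2,-70,-10],"angular": [0,0,-49],"grip": 60},{"slide": [2,-70,-10],"angular": [0,0,-56],"grip": 60},{"slide": [2,-70,-10],"angular": [0,0,-63],"grip": 60},{"slide": [2,-70,-10],"angular": [0,0,-70],"grip": 60},{"slide": [2,-70,-10],"angular": [0,0,-77],"grip": 60},{"slide": [2,-70,-10],"angular": [0,0,-84],"grip": 60}]'

```text
t: 4.5
ee_pos: [0.5289, 0.3638, 0.2261]
tool_rot: [[-0.171, 0.985, -0.007], [0.985, 0.171, 0.032], [0.033, -0.001, -0.999]]
wrist_force: [0.3, 1.5, -0.3]
width: 0.702
gripper_force: 0.0
```

```bash
python3 - <<'E'
from h import *
s=telemetry.state();print(np.round(s["qpos"],3))
for p in ([.5276,.3664,.21],):print(mv(p,191.5))
E
```

```text
[0.382 0.226 0.269 1.608 0.032 1.782]
([2.3, -0.8, 16.2], [1.46, -1.52, -91.67])
```

apply_moves --steps '[{"slide": [2,-1,5],"angular": [0.1,-0.1,-7],"grip": 60},{"slide": [2,-1,10],"angular": [0.2,-0.2,-14],"grip": 60},{"slide": [2,-1,16],"angular": [0.3,-0.4,-21],"grip": 60},{"slide": [2,-1,16],"angular": [0.4,-0.5,-28],"grip": 60},{"slide": [2,-1,16],"angular": [0.6,-0.6,-35],"grip": 60},{"slide": [2,-1,16],"angular": [0.7,-0.7,-42],"grip": 60},{"slide": [2,-1,16],"angular": [0.8,-0.8,-49],"grip": 60},{"slide": [2,-1,16],"angular": [0.9,-0.9,-56],"grip": 60},{"slide": [2,-1,16],"angular": [1,-1,-63],"grip": 60},{"slide": [2,-1,16],"angular": [1.2,-1.2,-70],"grip": 60},{"slide": [2,-1,16],"angular": [1.3,-1.3,-77],"grip": 60},{"slide": [2,-1,16],"angular": [1.4,-1.4,-84],"grip": 60}]'

```text
t: 5.5
ee_pos: [0.5275, 0.3661, 0.2102]
tool_rot: [[-0.998, -0.067, -0.003], [-0.067, 0.998, 0.001], [0.003, 0.001, -1.0]]
wrist_force: [-0.1, -0.2, 0.1]
width: 0.701
gripper_force: 0.0
```

```bash
python3 - <<'E'
from h import *
for p in ([.5276,.3664,.147],):print(mv(p,191.5))
E
```

```text
([-0.3, 0.2, 63.2], [0.07, -0.17, -7.66])
```

apply_moves --steps '[{"slide": [0,0,10],"angular": [0,-0.2,-6],"grip": 60},{"slide": [0,0,25],"angular": [0,-0.2,-7.7],"grip": 60},{"slide": [0,0,45],"angular": [0,-0.2,-7.7],"grip": 60},{"slide": [0,0,63],"angular": [0,-0.2,-7.7],"grip": 60},{"slide": [0,0,63],"angular": [0,-0.2,-7.7],"grip": 60},{"slide": [0,0,63],"angular": [0,-0.2,-7.7],"grip": 0},{"slide": [0,0,63],"angular": [0,-0.2,-7.7],"grip": 0},{"slide": [0,0,63],"angular": [0,-0.2,-7.7],"grip": 0},{"slide": [0,0,63],"angular": [0,-0.2,-7.7],"grip": 0},{"slide": [0,0,63],"angular": [0,-0.2,-7.7],"grip": 0},{"slide": [0,0,63],"angular": [0,-0.2,-7.7],"grip": 0},{"slide": [0,0,63],"angular": [0,-0.2,-7.7],"grip": 0}]' --force 80

```text
t: 6.5
ee_pos: [0.5273, 0.3663, 0.1467]
tool_rot: [[-0.981, -0.194, -0.0], [-0.194, 0.981, 0.001], [0.0, 0.001, -1.0]]
wrist_force: [-0.4, -0.3, -0.3]
width: -0.003
gripper_force: 0.0
```

```bash
python3 - <<'E'
from h import *
print(telemetry.state()["width"])
im,d=imaging.camera("wrist");im2,d2=imaging.camera("scene")
h=pts("wrist",d);h=h[(h[:,2]>.15)&(h[:,2]<.18)&(h[:,1]>.3)&(h[:,1]<.45)&(h[:,0]<.62)];print(len(h))
save("w2.png",np.hstack([cv2.resize(im,(480,300)),cv2.resize(im2[100:230,330:460],(300,300))]))
E
```

```text
-0.0032401503803070127
1986
```

View pics/w2.png

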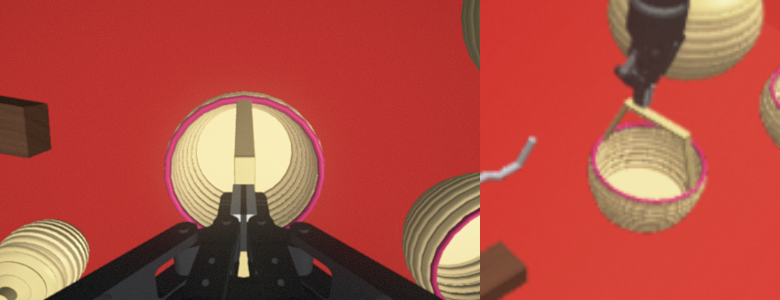

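```bash
python3 - <<'E'
from h import *
for cam in("scene","top","wrist"):
    im,d=imaging.camera(cam);m=best(cam,"basket_handle")
    if m is None: print(cam,None);continue
    h=pts(cam,d,m);h=h[(h[:,2]>.14)&(h[:,2]<.18)];
    r=cv2.minAreaRect((h[:,:2]*1000).astype(np.float32));print(cam,len(h),r,np.percentile(h[:,2],[5,50,95]))
s=telemetry.state();print(s["ee_pos"],s["width"],s["gripper_force"])
E
```

```text
scene 158 ((556.4102783203125, 369.2407531738281), (115.84030151367188, 18.14118194580078), 11.919148445129395) [0.14523882 0.16002503 0.16497489]
top 31 ((554.9208984375, 366.9202880859375), (116.70074462890625, 10.26358699798584), 13.867891311645508) [0.14714673 0.16316101 0.16704494]
wrist 2173 ((546.438720703125, 374.91705322265625), (106.04545593261719, 18.07855224609375), 13.275166511535645) [0.14383316 0.16437236 0.16579599]
[0.52713799 0.36627278 0.14637848] 0.0032988775905546074 0.0
```

```bash
python3 - <<'E'
from h import *
im,d=imaging.camera("wrist")
c=im[200:400,220:440];save("w3.png",cv2.resize(c,(660,600),interpolation=2))
P=pts("wrist",np.where(d>0,d,9)).reshape(400,640,3)
for v in range(210,400,12):print(v,[tuple((P[v,u]*1000).astype(int)) for u in (310,325,340)])
E
```

```text
210 [(np.int64(562), np.int64(360), np.int64(7)), (np.int64(503), np.int64(363), np.int64(164)), (np.int64(502), np.int64(370), np.int64(163))]
222 [(np.int64(574), np.int64(362), np.int64(7)), (np.int64(509), np.int64(364), np.int64(164)), (np.int64(507), np.int64(371), np.int64(164))]
234 [(np.int64(587), np.int64(364), np.int64(7)), (np.int64(515), np.int64(365), np.int64(165)), (np.int64(514), np.int64(372), np.int64(164))]
246 [(np.int64(600), np.int64(367), np.int64(9)), (np.int64(515), np.int64(365), np.int64(178)), (np.int64(521), np.int64(374), np.int64(163))]
258 [(np.int64(517), np.int64(359), np.int64(188)), (np.int64(516), np.int64(365), np.int64(188)), (np.int64(518), np.int64(372), np.int64(181))]
270 [(np.int64(517), np.int64(359), np.int64(198)), (np.int64(515), np.int64(365), np.int64(199)), (np.int64(514), np.int64(371), np.int64(199))]
282 [(np.int64(517), np.int64(359), np.int64(207)), (np.int64(515), np.int64(365), np.int64(207)), (np.int64(515), np.int64(370), np.int64(207))]
294 [(np.int64(516), np.int64(360), np.int64(216)), (np.int64(519), np.int64(366), np.
[... 527 characters left out ...]
(360), np.int64(239)), (np.int64(579), np.int64(378), np.int64(164)), (np.int64(513), np.int64(368), np.int64(240))]
354 [(np.int64(519), np.int64(361), np.int64(240)), (np.int64(588), np.int64(379), np.int64(164)), (np.int64(515), np.int64(369), np.int64(242))]
366 [(np.int64(517), np.int64(361), np.int64(246)), (np.int64(596), np.int64(381), np.int64(164)), (np.int64(516), np.int64(369), np.int64(245))]
378 [(np.int64(517), np.int64(361), np.int64(250)), (np.int64(516), np.int64(365), np.int64(250)), (np.int64(515), np.int64(368), np.int64(250))]
390 [(np.int64(516), np.int64(361), np.int64(254)), (np.int64(516), np.int64(365), np.int64(254)), (np.int64(515), np.int64(368), np.int64(253))]
```

View pics/w3.png

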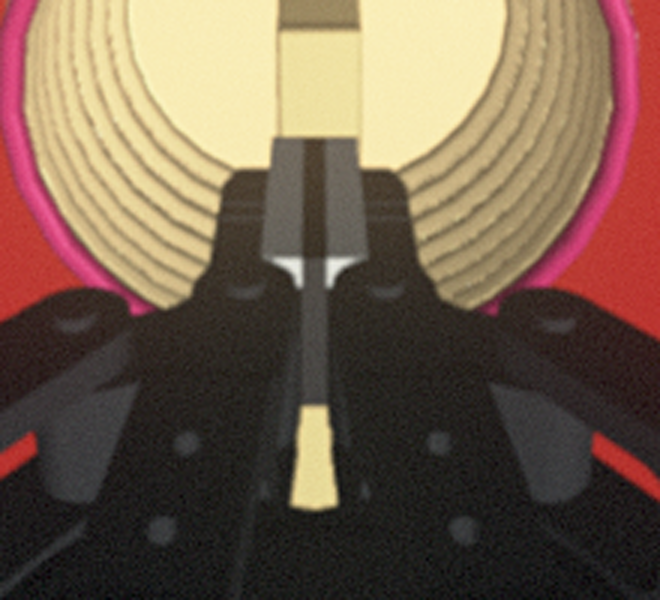

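apply_moves --steps '[{"slide": [0,0,-30],"grip": 0},{"slide": [0,0,-50],"grip": 0},{"slide": [0,0,-50],"grip": 0},{"slide": [0,0,-50],"grip": 0}]'

```text
schema error: expected keys slide, angular, grip
```

```bash
python3 - <<'E'
from h import *
im,d=imaging.camera("wrist");s=telemetry.state();print(s["ee_pos"],s["width"],s["wrist_force"])
P=pts("wrist",np.where(d>0,d,9))
q=(P-s["ee_pos"])@np.array(s["tool_rot"])*1000  # tool frame mm
m=(abs(q[:,0])<40)&(abs(q[:,1])<12)&(q[:,2]<12)
print(len(q[m]),np.percentile(q[m],[0,1,50,99,100],axis=0).round(1))
for zz in range(-40,12,4):
    k=m&(abs(q[:,2]-zz)<2);print(zz,k.sum(),q[k].min(0).round(1) if k.any() else '',q[k].max(0).round(1) if k.any() else '')
h=P[(P[:,2]>.155)&(P[:,2]<.17)&(abs(P[:,0]-.55)<.06)&(abs(P[:,1]-.37)<.03)]
print(cv2.minAreaRect((h[:,:2]*1000).astype(np.float32)),len(h))
E
```

```text
[0.52713275 0.36626441 0.14634151] 0.0032775471928955494 [-0.54071906 -0.43748754  0.62747516]
13888 [[ -12.8  -12.  -116.5]
 [  -8.1  -11.7 -114.9]
 [  12.2    0.2  -82.3]
 [  31.9   11.7    6.7]
 [  34.2   12.    11.9]]
-40 239 [  5.9 -11.8 -42. ] [ 11.5  11.9 -38. ]
-36 208 [  5.8 -11.6 -38. ] [ 11.5  11.8 -34. ]
-32 140 [  6.1 -10.9 -34. ] [ 11.7  11.9 -30.1]
-28 21 [ 10.1  -5.1 -29.9] [ 10.9   7.  -28.3]
-24 0  
-20 785 [  2.4  -4.9 -20.6] [ 24.9   9.  -18. ]
-16 328 [ -0.7  -5.  -18. ] [ 25.1   9.1 -14. ]
-12 142 [ 23.7  -4.6 -14. ] [ 27.    8.9 -10.1]
-8 143 [ 25.2  -4.7 -10. ] [28.3  8.7 -6. ]
-4 126 [26.8 -4.8 -6. ] [29.4  8.8 -2. ]
0 122 [28.4 -5.  -1.9] [31.  9.  2.]
4 110 [29.6 -5.   2.1] [32.1  8.6  5.9]
8 106 [31.1 -4.6  6.1] [33.7  8.7 10. ]
((549.0249633789062, 372.9425354003906), (99.68234252929688, 13.966927528381348), 11.629507064819336) 1674
```

apply_moves --steps '[{"slide": [0,0,-30],"angular": [0,0,0],"grip": 0},{"slide": [0,0,-50],"angular": [0,0,0],"grip": 0},{"slide": [0,0,-50],"angular": [0,0,0],"grip": 0},{"slide": [0,0,-50],"angular": [0,0,0],"grip": 0}]'

```text
t: 7.33
ee_pos: [0.528, 0.3666, 0.1978]
tool_rot: [[-0.981, -0.194, 0.002], [-0.194, 0.981, 0.002], [-0.002, 0.002, -1.0]]
wrist_force: [-0.2, 0.3, -0.4]
width: -0.001
gripper_force: 0.0
```

```bash
python3 - <<'E'
from h import *
im,d=imaging.camera("wrist");s=telemetry.state();print(s["ee_pos"],s["width"],s["wrist_force"])
P=pts("wrist",np.where(d>0,d,9))
q=(P-s["ee_pos"])@np.array(s["tool_rot"])*1000  # tool frame mm
m=(abs(q[:,0])<40)&(abs(q[:,1])<15)
for zz in range(-60,20,4):
    k=m&(abs(q[:,2]-zz)<2);print(zz,k.sum(),q[k].min(0).round(1) if k.any() else '',q[k].max(0).round(1) if k.any() else '')
c=imaging.calibration("wrist");print(np.round((np.linalg.inv(np.array(c["world_to_cam"]))[:3,3]-s["ee_pos"])@np.array(s["tool_rot"]),3))
save("w4.png",cv2.resize(im[150:400,180:460],(670,600),interpolation=2))
E
```

```text
[0.52737668 0.3662948  0.19637123] -0.004642268920832276 [-0.46979214  0.03782815 -0.70501513]
-60 211 [-11.3 -12.  -62. ] [ 11.7  14.7 -58. ]
-56 323 [  6.1 -12.5 -58. ] [ 12.1  14.8 -54. ]
-52 365 [  5.9 -12.4 -54. ] [ 11.8  14.7 -50. ]
-48 308 [  6.2 -12.4 -50. ] [ 11.8  14.8 -46. ]
-44 297 [  5.9 -12.6 -46. ] [ 11.7  14.7 -42. ]
-40 270 [  6.  -12.3 -42. ] [ 11.8  14.6 -38. ]
-36 240 [  6.4 -12.4 -38. ] [ 11.6  14.8 -34. ]
-32 135 [  5.9 -10.9 -34. ] [ 11.6  12.8 -30.1]
-28 22 [ 10.3  -5.1 -29.9] [ 10.9   7.5 -28.6]
-24 0  
-20 0  
-16 0  
-12 0  
-8 0  
-4 0  
0 0  
4 0  
8 0  
12 0  
16 0  
[ 0.079  0.001 -0.168]
```

View pics/w4.png

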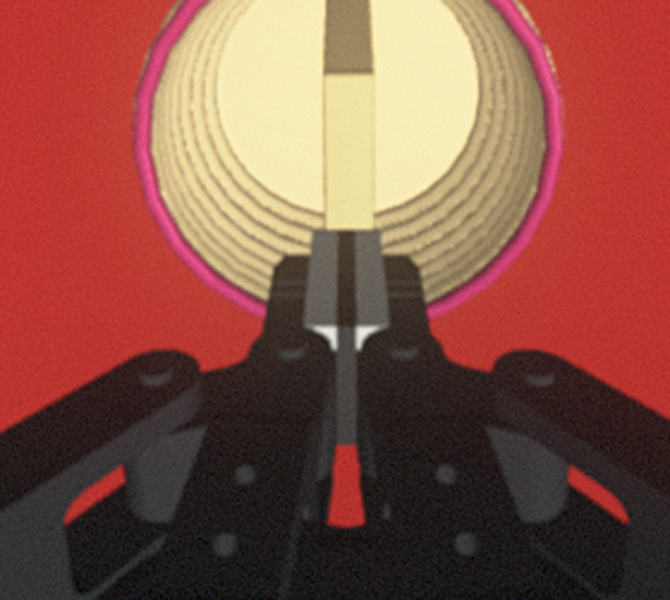

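The picture shows the shut fingertips ending about 28 mm short of the reported TCP, and the depth data agrees. The fingers had closed just above the bar. I'll allow for that offset and grip lower.

apply_moves --steps '[{"slide": [0,0,0],"angular": [0,0,0],"grip": 60},{"slide": [0,0,0],"angular": [0,0,0],"grip": 60},{"slide": [0,0,0],"angular": [0,0,0],"grip": 60},{"slide": [0,0,20],"angular": [0,0,0],"grip": 60},{"slide": [0,0,40],"angular": [0,0,0],"grip": 60},{"slide": [0,0,60],"angular": [0,0,0],"grip": 60},{"slide": [0,0,78],"angular": [0,0,0],"grip": 60},{"slide": [0,0,78],"angular": [0,0,0],"grip": 60},{"slide": [0,0,78],"angular": [0,0,0],"grip": 0},{"slide": [0,0,78],"angular": [0,0,0],"grip": 0},{"slide": [0,0,78],"angular": [0,0,0],"grip": 0},{"slide": [0,0,78],"angular": [0,0,0],"grip": 0}]' --force 80

```text
t: 8.38
ee_pos: [0.5279, 0.3668, 0.1201]
tool_rot: [[-0.981, -0.194, 0.001], [-0.194, 0.981, 0.002], [-0.002, 0.002, -1.0]]
wrist_force: [-3.7, 6.2, 12.4]
width: 0.145
gripper_force: 66.7
```

```bash
python3 - <<'E'
from h import *
print(mv([.5276,.3664,.118],191.5));s=telemetry.state();print(s["t"],s["width"],s["gripper_force"],s["wrist_force"],s["ee_pos"])
im,d=imaging.camera("wrist");P=pts("wrist",np.where(d>0,d,9))
q=(P-s["ee_pos"])@np.array(s["tool_rot"])*1000
m=(q[:,2]<-20)&(abs(q[:,1])<22)&(q[:,2]>-50)&(abs(q[:,0])<40)
for zz in range(-50,-20,4):
    k=m&(abs(q[:,2]-zz)<2);print(zz,k.sum(),q[k].min(0).round(1) if k.any() else '',q[k].max(0).round(1) if k.any() else '')
E
```

```text
([0.4, -0.4, 2.1], [0.12, 0.11, -0.29])
8.3833 0.1450124943380265 66.69940710067749 [-3.70850231  6.16688547 12.4204968 ] [0.52792395 0.36684747 0.12007911]
-50 172 [-10.8 -18.5 -50. ] [ 11.8  20.9 -48. ]
-46 4099 [-40.  -18.4 -48. ] [ 25.6  20.9 -44. ]
-42 610 [-39.6 -18.4 -44. ] [ 26.5  21.2 -40. ]
-38 423 [  5.5 -18.5 -40. ] [ 27.8  21.1 -36. ]
-34 395 [  6.2 -17.9 -36. ] [ 29.4  20.5 -32. ]
-30 248 [  6.3 -16.  -32. ] [ 30.8  19.2 -28. ]
-26 168 [ 29.1  -5.8 -27.9] [ 32.1   8.  -24. ]
-22 163 [ 30.7  -5.4 -24. ] [ 33.4   8.2 -20. ]
```

```bash
python3 - <<'E'
from h import *
for p,y in(([.528,.367,.238],191.5),([.538,.25,.238],182),([.538,.109,.238],182)):print(mv(p,y))
E
```

```text
([-0.4, 0.2, -117.9], [0.13, 0.11, -0.28])
([12.6, -116.5, -118.2], [0.14, 0.1, 9.22])
([40.0, -254.8, -118.6], [0.14, 0.1, 9.22])
```

apply_moves --steps '[{"slide": [0,0,-8],"angular": [0.1,0.1,0],"grip": 0},{"slide": [0,0,-25],"angular": [0.1,0.1,0],"grip": 0},{"slide": [0,0,-50],"angular": [0.1,0.1,0],"grip": 0},{"slide": [0,0,-80],"angular": [0.1,0.1,0],"grip": 0},{"slide": [0,0,-105],"angular": [0.1,0.1,0],"grip": 0},{"slide": [0,-10,-118],"angular": [0.1,0.1,1],"grip": 0},{"slide": [3,-30,-118],"angular": [0.1,0.1,3],"grip": 0},{"slide": [6,-55,-118],"angular": [0.1,0.1,5],"grip": 0},{"slide": [9,-80,-118],"angular": [0.1,0.1,7],"grip": 0},{"slide": [12,-105,-118],"angular": [0.1,0.1,9.2],"grip": 0},{"slide": [12.5,-116,-118],"angular": [0.1,0.1,9.2],"grip": 0},{"slide": [12.5,-116,-118],"angular": [0.1,0.1,9.2],"grip": 0}]'

```text
t: 9.43
ee_pos: [0.5378, 0.2472, 0.2359]
tool_rot: [[-0.999, -0.032, -0.003], [-0.032, 0.999, -0.002], [0.003, -0.002, -1.0]]
wrist_force: [0.8, 0.3, -5.2]
width: 0.144
gripper_force: 78.3
```

```bash
python3 - <<'E'
from h import *
s=telemetry.state();print(s["t"],s["width"],s["wrist_force"],np.round(s["qpos"],2))
for cam in("top","scene","wrist"):
    im,d=imaging.camera(cam);m=best(cam,"basket_handle")
    if m is not None:
        h=pts(cam,d,m);k=h[h[:,2]>.255]
        if len(k)>5:print(cam,len(k),cv2.minAreaRect((k[:,:2]*1000).astype(np.float32)),np.polyfit(k[:,0],k[:,2],1),k[:,2].mean(),h.min(0))
    if cam!="wrist":
        A=pts(cam,d);r=A[(abs(A[:,0]-.566)<.02)&(A[:,1]>.0)&(A[:,1]<.156)&(A[:,2]>.2)&(A[:,2]<.256)]
        print(cam,[tuple(np.round(r[abs(r[:,1]-y)<.006].mean(0)*1000)) for y in (.03,.06,.096,.108,.12,.145) if (abs(r[:,1]-y)<.006).any()],r[:,1].max())
print(mv([.538,.109,.238],182))
E
```

```text
9.4333 0.14369789919462242 [ 0.80872001  0.34763661 -5.15686132] [ 0.21  0.09  0.14  1.62 -0.    0.18]
top [(np.float64(568.0), np.float64(29.0), np.float64(230.0)), (np.float64(566.0), np.float64(59.0), np.float64(232.0)), (np.float64(565.0), np.float64(95.0), np.float64(220.0)), (np.float64(564.0), np.float64(107.0), np.float64(222.0)), (np.float64(565.0), np.float64(120.0), np.float64(220.0)), (np.float64(564.0), np.float64(144.0), np.float64(250.0))] 0.14884037240279288
scene [(np.float64(570.0), np.float64(30.0), np.float64(228.0)), (np.float64(569.0), np.float64(60.0), np.float64(230.0)), (np.float64(568.0), np.float64(96.0), np.float64(219.0)), (np.float64(566.0), np.float64(108.0), np.float64(218.0)), (np.float64(566.0), np.float64(121.0), np.float64(221.0)), (np.float64(566.0), np.float64(142.0), np.float64(245.0))] 0.14636535678672652
wrist 5416 ((540.3087158203125, 257.1246643066406), (76.53152465820312, 57.748687744140625), 27.98593521118164) [0.13895931 0.20356499] 0.27812673376133407 [ 0.47772717  0.10030221 -0.0018937 ]
([4.4, -141.7, -1.8], [-0.04, -0.14, 0.08])
```

```bash
python3 - <<'E'
from h import *
s=telemetry.state()
im,d=imaging.camera("wrist");P=pts("wrist",np.where(d>0,d,9))
q=(P-s["ee_pos"])@np.array(s["tool_rot"])*1000
for x in (-70,-60,-50,-40,14,18,22):
    k=(abs(q[:,0]-x)<2)&(abs(q[:,1])<12)&(q[:,2]>-60)&(q[:,2]<-30);print(x,k.sum(),q[k].mean(0).round(1) if k.any() else '')
im2,_=imaging.camera("scene");save("w5.png",np.hstack([cv2.resize(im,(400,250)),cv2.resize(im2[100:260,240:480],(375,250))]))
E
```

```text
-70 0 
-60 0 
-50 0 
-40 200 [-40.1   1.2 -44.4]
14 300 [ 14.    1.1 -45. ]
18 289 [ 18.    1.2 -45. ]
22 307 [ 21.9   1.2 -45. ]
```

View pics/w5.png

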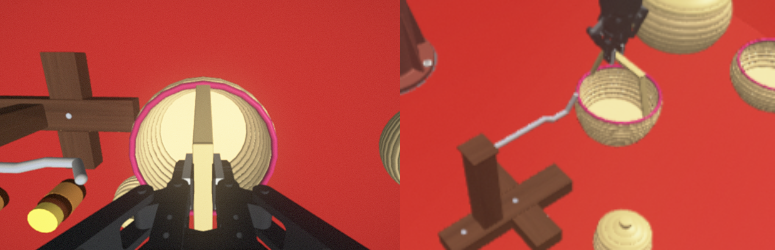

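Wrist and scene views: the bar is level in the fingers, and the rod tip at (80,180) on the left points at the handle opening. Next I'll move in over the dip and lower.

apply_moves --steps '[{"slide": [4,-20,-2],"angular": [0,-0.1,0],"grip": 0},{"slide": [4,-45,-2],"angular": [0,-0.1,0],"grip": 0},{"slide": [4,-70,-2],"angular": [0,-0.1,0],"grip": 0},{"slide": [4,-95,-2],"angular": [0,-0.1,0],"grip": 0},{"slide": [4,-118,-2],"angular": [0,-0.1,0],"grip": 0},{"slide": [4,-135,-2],"angular": [0,-0.1,0],"grip": 0},{"slide": [4,-142,-2],"angular": [0,-0.1,0],"grip": 0},{"slide": [4,-142,-2],"angular": [0,-0.1,0],"grip": 0},{"slide": [4,-142,10],"angular": [0,-0.1,0],"grip": 0},{"slide": [4,-142,25],"angular": [0,-0.1,0],"grip": 0},{"slide": [4,-142,35],"angular": [0,-0.1,0],"grip": 0},{"slide": [4,-142,35],"angular": [0,-0.1,0],"grip": 0}]'

```text
t: 10.83
ee_pos: [0.5371, 0.109, 0.1989]
tool_rot: [[-0.999, -0.036, -0.004], [-0.036, 0.999, -0.0], [0.004, -0.0, -1.0]]
wrist_force: [-0.3, 0.0, -3.8]
width: 0.14
gripper_force: 78.4
```

```bash
python3 - <<'E'
from h import *
s=telemetry.state();print(s["wrist_force"])
for cam in("top","scene"):
    im,d=imaging.camera(cam)
    A=pts(cam,d);r=A[(abs(A[:,0]-.566)<.02)&(A[:,1]>.0)&(A[:,1]<.156)&(A[:,2]>.2)&(A[:,2]<.27)]
    print(cam,[tuple(np.round(r[abs(r[:,1]-y)<.006].mean(0)*1000)) for y in np.arange(.03,.156,.012) if (abs(r[:,1]-y)<.006).any()])
save("w6.png",cv2.resize(im[130:250,260:420],(800,600),interpolation=2))
print(mv([.538,.108,.186],182))
E
```

```text
[-0.31513813  0.00624087 -3.81320766]
top [(np.float64(568.0), np.float64(30.0), np.float64(230.0)), (np.float64(567.0), np.float64(41.0), np.float64(229.0)), (np.float64(570.0), np.float64(69.0), np.float64(230.0))]
scene [(np.float64(569.0), np.float64(30.0), np.float64(227.0)), (np.float64(569.0), np.float64(42.0), np.float64(228.0)), (np.float64(569.0), np.float64(53.0), np.float64(229.0)), (np.float64(568.0), np.float64(66.0), np.float64(230.0)), (np.float64(567.0), np.float64(77.0), np.float64(227.0)), (np.float64(557.0), np.float64(91.0), np.float64(239.0)), (np.float64(563.0), np.float64(102.0), np.float64(237.0)), (np.float64(561.0), np.float64(113.0), np.float64(243.0)), (np.float64(560.0), np.float64(127.0), np.float64(240.0)), (np.float64(565.0), np.float64(137.0), np.float64(243.0)), (np.float64(566.0), np.float64(145.0), np.float64(246.0))]
([0.0, -0.6, 15.3], [-0.04, -0.07, 0.06])
```

View pics/w6.png

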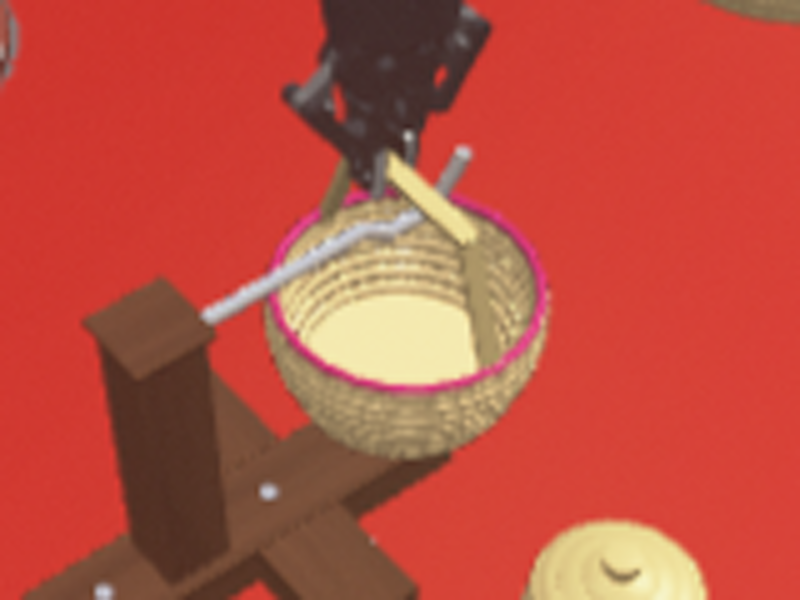

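The bar sits above the dip with the rod through the handle. I'll lower it gently.

apply_moves --steps '[{"slide": [0,0,4],"angular": [0,0,0],"grip": 0},{"slide": [0,0,7],"angular": [0,0,0],"grip": 0},{"slide": [0,0,9],"angular": [0,0,0],"grip": 0},{"slide": [0,0,11],"angular": [0,0,0],"grip": 0},{"slide": [0,0,12],"angular": [0,0,0],"grip": 0},{"slide": [0,0,12],"angular": [0,0,0],"grip": 0}]'

```text
t: 11.43
ee_pos: [0.5383, 0.1078, 0.1892]
tool_rot: [[-0.999, -0.035, -0.001], [-0.035, 0.999, -0.001], [0.001, -0.001, -1.0]]
wrist_force: [0.9, 0.2, -3.9]
width: 0.14
gripper_force: 78.4
```

apply_moves --steps '[{"slide": [0,0,1],"angular": [0,0,0],"grip": 0},{"slide": [0,0,2],"angular": [0,0,0],"grip": 0},{"slide": [0,0,3],"angular": [0,0,0],"grip": 0},{"slide": [0,0,3],"angular": [0,0,0],"grip": 0},{"slide": [0,0,3],"angular": [0,0,0],"grip": 0}]'

```text
t: 11.85
ee_pos: [0.5384, 0.1079, 0.1864]
tool_rot: [[-0.999, -0.035, -0.0], [-0.035, 0.999, -0.001], [0.0, -0.001, -1.0]]
wrist_force: [-0.2, 0.3, -2.8]
width: 0.143
gripper_force: 78.4
```

apply_moves --steps '[{"slide": [0,0,1],"angular": [0,0,0],"grip": 0},{"slide": [0,0,1.5],"angular": [0,0,0],"grip": 0},{"slide": [0,0,1.5],"angular": [0,0,0],"grip": 25},{"slide": [0,0,1.5],"angular": [0,0,0],"grip": 40},{"slide": [0,0,1.5],"angular": [0,0,0],"grip": 65},{"slide": [0,0,1.5],"angular": [0,0,0],"grip": 65},{"slide": [0,0,1.5],"angular": [0,0,0],"grip": 65},{"slide": [0,0,1.5],"angular": [0,0,0],"grip": 65},{"slide": [0,0,1.5],"angular": [0,0,0],"grip": 65},{"slide": [0,0,1.5],"angular": [0,0,0],"grip": 65}]'

```text
t: 12.68
ee_pos: [0.5384, 0.1078, 0.1849]
tool_rot: [[-0.999, -0.035, -0.0], [-0.035, 0.999, -0.001], [0.0, -0.001, -1.0]]
wrist_force: [0.5, -0.4, -0.6]
width: 0.76
gripper_force: 0.0
```

```bash
python3 - <<'E'
from h import *
s=telemetry.state();print(s["t"],s["wrist_force"],s["width"])
im,d=imaging.camera("wrist");P=pts("wrist",np.where(d>0,d,9))
q=(P-s["ee_pos"])@np.array(s["tool_rot"])*1000
for x in (-60,-40,14,18,22):
    k=(abs(q[:,0]-x)<2)&(abs(q[:,1])<24)&(q[:,2]>-60)&(q[:,2]<-28);print(x,k.sum(),q[k].mean(0).round(1) if k.any() else '')
E
```

```text
12.6833 [ 0.46482858 -0.36200123 -0.62993429] 0.7598115404137341
-60 0 
-40 193 [-40.   10.6 -40.1]
14 277 [ 14.    9.8 -39.1]
18 284 [ 18.    9.6 -39.1]
22 285 [ 22.    9.5 -39. ]
```

The basket hangs and the stand has rocked: the bar moved 9 mm in +y and 6 mm down. I'll retreat upward and go to the shim while turning the tool.

apply_moves --steps '[{"slide": [0,2,-15],"angular": [0,0,0],"grip": 75},{"slide": [0,2,-40],"angular": [0,0,0],"grip": 75},{"slide": [0,2,-75],"angular": [0,0,0],"grip": 75},{"slide": [0,2,-110],"angular": [0,0,0],"grip": 75},{"slide": [0,0,-125],"angular": [0,0,0],"grip": 75},{"slide": [-3,-40,-125],"angular": [0,0,7],"grip": 75},{"slide": [-6,-80,-125],"angular": [0,0,14],"grip": 75},{"slide": [-9,-120,-125],"angular": [0,0,21],"grip": 75},{"slide": [-12,-160,-125],"angular": [0,0,28],"grip": 75},{"slide": [-15,-200,-125],"angular": [0,0,35],"grip": 75},{"slide": [-18,-240,-125],"angular": [0,0,42],"grip": 75},{"slide": [-21,-280,-125],"angular": [0,0,49],"grip": 75}]'

```text
t: 13.73
ee_pos: [0.5691, -0.1732, 0.3102]
tool_rot: [[-0.678, 0.735, -0.0], [0.735, 0.678, -0.001], [-0.001, -0.001, -1.0]]
wrist_force: [0.9, 0.5, 1.0]
width: 0.882
gripper_force: 0.0
```

```bash
python3 - <<'E'
from h import *
s=telemetry.state();print(s["t"],s["ee_pos"],np.round(s["qpos"],2))
print(mv([.575,-.29,.25],10))
E
```

```text
13.7333 [ 0.56906689 -0.17315585  0.31024032] [-0.51  0.14  0.33  1.76 -0.    0.31]
([-89.9, -74.8, 60.4], [0.02, 0.07, 122.66])
```

apply_moves --steps '[{"slide": [-25,-20,15],"angular": [0,0,7],"grip": 75},{"slide": [-50,-40,30],"angular": [0,0,14],"grip": 75},{"slide": [-90,-75,45],"angular": [0,0,21],"grip": 75},{"slide": [-90,-75,60],"angular": [0,0,28],"grip": 75},{"slide": [-90,-75,60],"angular": [0,0,35],"grip": 75},{"slide": [-90,-75,60],"angular": [0,0,42],"grip": 75},{"slide": [-90,-75,60],"angular": [0,0,49],"grip": 75},{"slide": [-90,-75,60],"angular": [0,0,56],"grip": 75},{"slide": [-90,-75,60],"angular": [0,0,63],"grip": 75},{"slide": [-90,-75,60],"angular": [0,0,70],"grip": 75},{"slide": [-90,-75,60],"angular": [0,0,77],"grip": 75},{"slide": [-90,-75,60],"angular": [0,0,84],"grip": 75}]'

```text
t: 14.73
ee_pos: [0.5757, -0.2882, 0.2501]
tool_rot: [[0.661, 0.751, -0.0], [0.751, -0.661, -0.001], [-0.001, 0.0, -1.0]]
wrist_force: [-0.6, 0.2, 0.4]
width: 0.881
gripper_force: 0.0
```

apply_moves --steps '[{"slide": [0,0,0],"angular": [0,0,7],"grip": 75},{"slide": [0,0,0],"angular": [0,0,14],"grip": 75},{"slide": [0,0,0],"angular": [0,0,21],"grip": 75},{"slide": [0,0,0],"angular": [0,0,28],"grip": 75},{"slide": [0,0,0],"angular": [0,0,35],"grip": 75},{"slide": [0,0,0],"angular": [0,0,39],"grip": 75},{"slide": [0,0,0],"angular": [0,0,39],"grip": 75},{"slide": [0,0,0],"angular": [0,0,39],"grip": 75}]'

```text
t: 15.4
ee_pos: [0.5757, -0.2882, 0.2501]
tool_rot: [[0.984, 0.176, -0.0], [0.176, -0.984, -0.001], [-0.001, 0.001, -1.0]]
wrist_force: [0.2, 0.0, 0.5]
width: 0.874
gripper_force: 0.0
```

```bash
cat > st.py <<'E'
from h import *
s=telemetry.state();print(s["t"],s["ee_pos"],np.round(s["qpos"],2))
for cam in("wrist","top","scene"):
    im,d=imaging.camera(cam);m=best(cam,"shim_center")
    if m is not None:
        p=pts(cam,d,m);p=p[(p[:,2]<.02)];r=cv2.minAreaRect((p[:,:2]*1000).astype(np.float32));print(cam,"shim",r,len(p))
    A=pts(cam,d);A=A[(A[:,0]>.42)&(A[:,0]<.72)&(A[:,1]>-.2)&(A[:,1]<.18)]
    t=A[(A[:,2]>.235)&(A[:,2]<.26)&(A[:,1]<-.02)]
    if len(t)>50:print("post top",t.mean(0).round(4),np.polyfit(t[:,1],t[:,2],1),cv2.minAreaRect((t[:,:2]*1000).astype(np.float32)))
    r=A[(A[:,2]>.21)&(A[:,2]<.245)&(A[:,1]>-.02)&(A[:,1]<.08)]
    if len(r)>30:print("rod",np.polyfit(r[:,1],r[:,0],1),np.polyfit(r[:,1],r[:,2],1))
    b=A[(A[:,2]>.034)&(A[:,2]<.052)]
    e=b[b[:,1]<-.10]
    if len(e)>50:
        print("bare batten",cv2.minAreaRect((e[:,:2]*1000).astype(np.float32)),e[:,1].min(),"z slope",np.polyfit(b[:,1],b[:,2],1))
E
python3 st.py
```

```text
15.4 [ 0.57572597 -0.28815618  0.25013722] [-0.67  0.26  0.35  1.66 -0.    2.3 ]
wrist shim ((525.5951538085938, -293.63067626953125), (161.45196533203125, 37.1820068359375), 6.356227397918701) 3218
bare batten ((573.126708984375, -124.53933715820312), (60.34725570678711, 49.87344741821289), 1.3481764793395996) -0.14986044618797778 z slope [0.00146348 0.04270639]
top shim ((773.05078125, -215.58792114257812), (65.15721130371094, 40.699188232421875), 60.43700408935547) 30
post top [ 0.57   -0.0554  0.2453] [0.0047604  0.24559576] ((570.489990234375, -55.531925201416016), (52.93693542480469, 53.00001525878906), 1.4761970043182373)
rod [-0.02929049  0.56803949] [-0.01917389  0.22924955]
bare batten ((572.5445556640625, -125.27042388916016), (61.35382843017578, 49.701229095458984), 1.0845255851745605) -0.15020026641632886 z slope [0.00316374 0.04252675]
scene shim ((524.5753784179688, -296.9536437988281), (166.8668975830078, 37.36872482299805), 5.879953861236572) 584
post top [ 0.5723 -0.0576  0.2431] [-0.00771352  0.24266109] ((570.91845703125, -57.31059646606445), (54.85268783569336, 53.15956115722656), 2.060797929763794)
rod [-0.02331397  0.57017538] [0.01180496 0.22502956]
bare batten ((574.6080932617188, -126.44168853759766), (64.73617553710938, 52.59706497192383), 0.7936188578605652) -0.1529739738457464 z slope [-1.59441039e-06  4.02566744e-02]
```

```bash
python3 - <<'E'
from h import *
print(mv([.580,-.2885,-.028],6.1))
E
```

```text
([4.3, 0.9, 278.2], [0.05, 0.03, 3.95])
```

apply_moves --steps '[{"slide": [4,1,40],"angular": [0,0,4],"grip": 60},{"slide": [4,1,80],"angular": [0,0,4],"grip": 60},{"slide": [4,1,120],"angular": [0,0,4],"grip": 60},{"slide": [4,1,160],"angular": [0,0,4],"grip": 60},{"slide": [4,1,195],"angular": [0,0,4],"grip": 60},{"slide": [4,1,225],"angular": [0,0,4],"grip": 60},{"slide": [4,1,245],"angular": [0,0,4],"grip": 60},{"slide": [4,1,258],"angular": [0,0,4],"grip": 60},{"slide": [4,1,268],"angular": [0,0,4],"grip": 60},{"slide": [4,1,268],"angular": [0,0,4],"grip": 60}]'

```text
t: 16.53
ee_pos: [0.579, -0.2881, -0.0194]
tool_rot: [[0.994, 0.105, -0.002], [0.105, -0.994, 0.0], [-0.002, -0.001, -1.0]]
wrist_force: [-0.1, 0.5, -0.7]
width: 0.704
gripper_force: 0.0
```

```bash
python3 - <<'E'
from h import *
s=telemetry.state();print(s["t"],s["wrist_force"],s["ee_pos"]);print(mv([.580,-.2885,-.028],6.1))
im,d=imaging.camera("wrist");P=pts("wrist",np.where(d>0,d,9))
q=(P-s["ee_pos"])@np.array(s["tool_rot"])*1000
k=(abs(q[:,0])<16)&(abs(q[:,1])<45)&(q[:,2]>-60)
for y in(-1,1):
  a=q[k&(y*q[:,1]>20)];
  for z in range(-60,0,5):
    b=a[abs(a[:,2]-z)<2.5];print(y,z,len(b),b[:,1].min().round(1) if len(b) else '',b[:,1].max().round(1) if len(b) else '')
w=(P[:,2]>.003)&(P[:,2]<.014)&(abs(P[:,0]-.53)<.1)&(abs(P[:,1]+.294)<.04);w=P[w]
print(cv2.minAreaRect((w[:,:2]*1000).astype(np.float32)),len(w))
b=q[(abs(q[:,0]-18)<2)&(abs(q[:,1])<25)&(P[:,2]>.005)];print("shim y in tool",b[:,1].min(),b[:,1].max())
E
```

```text
16.5333 [-0.14942585  0.49882543 -0.72675227] [ 0.57897042 -0.28808539 -0.01942368]
([1.0, 0.5, 8.6], [-0.04, 0.12, -0.08])
-1 -60 193 -43.8 -30.0
-1 -55 347 -44.0 -30.0
-1 -50 311 -44.1 -30.1
-1 -45 272 -43.9 -30.0
-1 -40 233 -43.5 -30.0
-1 -35 106 -36.4 -30.0
-1 -30 5 -30.5 -30.4
-1 -25 5 -40.0 -20.5
-1 -20 2019 -45.0 -20.0
-1 -15 0  
-1 -10 0  
-1 -5 0  
1 -60 189 29.3 43.3
1 -55 336 29.3 43.5
1 -50 314 29.3 43.1
1 -45 276 29.4 43.6
1 -40 223 29.4 42.0
1 -35 111 29.5 36.3
1 -30 6 29.8 29.9
1 -25 6 21.5 36.9
1 -20 1932 20.3 45.0
1 -15 0  
1 -10 0  
1 -5 0  
((571.9552001953125, -292.1460876464844), (74.87068176269531, 115.32575988769531), 89.80023956298828) 11399
shim y in tool -24.99778198062105 24.999973543230947
```

apply_moves --steps '[{"slide": [1,0.5,4],"angular": [0,0,0],"grip": 60},{"slide": [1,0.5,8.5],"angular": [0,0,0],"grip": 60},{"slide": [1,0.5,8.5],"angular": [0,0,0],"grip": 50},{"slide": [1,0.5,8.5],"angular": [0,0,0],"grip": 45},{"slide": [1,0.5,8.5],"angular": [0,0,0],"grip": 30},{"slide": [1,0.5,8.5],"angular": [0,0,0],"grip": 30},{"slide": [1,0.5,8.5],"angular": [0,0,0],"grip": 30},{"slide": [1,0.5,8.5],"angular": [0,0,0],"grip": 30},{"slide": [1,0.5,8.5],"angular": [0,0,0],"grip": 30}]' --force 60

```text
t: 17.33
ee_pos: [0.5813, -0.2894, -0.0254]
tool_rot: [[0.995, 0.105, 0.001], [0.105, -0.995, -0.002], [0.0, 0.002, -1.0]]
wrist_force: [-0.6, 0.4, 6.2]
width: 0.402
gripper_force: 60.3
```

apply_moves --steps '[{"slide": [0,0,-10],"angular": [0,0,0],"grip": 30},{"slide": [0,0,-25],"angular": [0,0,0],"grip": 30},{"slide": [-10,5,-40],"angular": [0,0,-7],"grip": 30},{"slide": [-25,12,-40],"angular": [0,0,-14],"grip": 30},{"slide": [-40,18,-40],"angular": [0,0,-21],"grip": 30},{"slide": [-53,24,-40],"angular": [0,0,-28],"grip": 30},{"slide": [-53,24,-40],"angular": [0,0,-35],"grip": 30},{"slide": [-53,24,-40],"angular": [0,0,-42],"grip": 30},{"slide": [-53,24,-40],"angular": [0,0,-49],"grip": 30},{"slide": [-53,24,-40],"angular": [0,0,-56],"grip": 30},{"slide": [-53,24,-40],"angular": [0,0,-63],"grip": 30},{"slide": [-53,24,-40],"angular": [0,0,-70],"grip": 30}]'

```text
t: 18.33
ee_pos: [0.5305, -0.3184, 0.0141]
tool_rot: [[0.236, 0.972, -0.001], [0.972, -0.236, -0.001], [-0.001, -0.0, -1.0]]
wrist_force: [0.4, 0.9, 0.1]
width: 0.401
gripper_force: 59.8
```

apply_moves --steps '[{"slide": [0,0,0],"angular": [0,0,-7],"grip": 30},{"slide": [0,0,0],"angular": [0,0,-14],"grip": 30},{"slide": [0,0,0],"angular": [0,0,-21],"grip": 30},{"slide": [0,0,0],"angular": [0,0,-28],"grip": 30},{"slide": [0,0,0],"angular": [0,0,-35],"grip": 30},{"slide": [0,0,0],"angular": [0,0,-42],"grip": 30},{"slide": [0,0,0],"angular": [0,0,-49],"grip": 30},{"slide": [0,0,0],"angular": [0,0,-56],"grip": 30},{"slide": [0,0,0],"angular": [0,0,-63],"grip": 30},{"slide": [0,0,0],"angular": [0,0,-70],"grip": 30},{"slide": [0,0,0],"angular": [0,0,-77],"grip": 30},{"slide": [0,0,0],"angular": [0,0,-84],"grip": 30}]'

```text
t: 19.33
ee_pos: [0.5305, -0.3183, 0.0141]
tool_rot: [[-0.942, 0.336, -0.001], [0.336, 0.942, -0.001], [0.0, -0.001, -1.0]]
wrist_force: [-0.1, 0.4, -0.4]
width: 0.4
gripper_force: 59.9
```

apply_moves --steps '[{"slide": [0,0,0],"angular": [0,0,-7],"grip": 30},{"slide": [0,0,0],"angular": [0,0,-14],"grip": 30},{"slide": [0,0,0],"angular": [0,0,-21],"grip": 30},{"slide": [0,0,0],"angular": [0,0,-28],"grip": 30},{"slide": [0,0,0],"angular": [0,0,-35],"grip": 30},{"slide": [0,0,0],"angular": [0,0,-42],"grip": 30},{"slide": [0,0,0],"angular": [0,0,-49],"grip": 30},{"slide": [0,0,0],"angular": [0,0,-56],"grip": 30},{"slide": [0,0,0],"angular": [0,0,-63],"grip": 30},{"slide": [0,0,0],"angular": [0,0,-70],"grip": 30},{"slide": [0,0,0],"angular": [0,0,-77],"grip": 30},{"slide": [0,0,0],"angular": [0,0,-84],"grip": 30}]'

```text
t: 20.33
ee_pos: [0.5305, -0.3183, 0.0141]
tool_rot: [[-0.433, -0.901, -0.001], [-0.901, 0.433, -0.001], [0.001, 0.0, -1.0]]
wrist_force: [-0.3, 0.4, 0.1]
width: 0.4
gripper_force: 59.9
```

```bash
python3 - <<'E'
from h import *
s=telemetry.state();print(s["t"],s["ee_pos"],np.round(s["qpos"],2),s["width"])
print(mv([.577,-.315,.015],271.4))
E
```

```text
20.3333 [ 0.53047668 -0.31834057  0.01408068] [-0.75  0.21 -0.13  1.22 -0.   -1.87] 0.4002735952172814
([-23.1, -40.5, -0.9], [0.02, -0.05, -27.05])
```

apply_moves --steps '[{"slide": [0,0,-1],"angular": [0,0,-7],"grip": 30},{"slide": [-6,-10,-1],"angular": [0,0,-14],"grip": 30},{"slide": [-12,-20,-1],"angular": [0,0,-21],"grip": 30},{"slide": [-18,-30,-1],"angular": [0,0,-27],"grip": 30},{"slide": [-23,-40,-1],"angular": [0,0,-27],"grip": 30},{"slide": [-23,-40,-1],"angular": [0,0,-27],"grip": 30},{"slide": [-23,-40,-1],"angular": [0,0,-27],"grip": 30}]'

```text
t: 20.92
ee_pos: [0.5766, -0.3151, 0.0148]
tool_rot: [[0.017, -1.0, -0.001], [-1.0, -0.017, -0.001], [0.001, 0.001, -1.0]]
wrist_force: [-0.8, -0.2, -0.6]
width: 0.397
gripper_force: 59.9
```

```bash
cat > sh.py <<'E'
from h import *
s=telemetry.state();print(s["t"],s["ee_pos"],s["wrist_force"])
for cam in("top","scene"):
    im,d=imaging.camera(cam);m=best(cam,"shim_center")
    if m is not None:
        p=pts(cam,d,m);p=p[(p[:,2]>.0)&(p[:,2]<.07)]
        tip=p[p[:,1]>np.percentile(p[:,1],99)-.004]
        e=p[(p[:,1]>p[:,1].max()-.08)];
        mid=[(y,(e[abs(e[:,1]-y)<.005][:,0].min()+e[abs(e[:,1]-y)<.005][:,0].max())/2) for y in np.linspace(e[:,1].min()+.006,e[:,1].max()-.006,6)]
        print(cam,len(p),cv2.minAreaRect((p[:,:2]*1000).astype(np.float32)),"tip",tip.mean(0).round(4),"ymax",np.percentile(p[:,1],99.5),"mid",np.polyfit(*np.array(mid).T,1),"z",np.polyfit(p[:,1],p[:,2],1))
    A=pts(cam,d);b=A[(A[:,2]>.034)&(A[:,2]<.052)&(A[:,0]>.5)&(A[:,0]<.65)&(A[:,1]<-.105)&(A[:,1]>-.17)]
    print("batten",cv2.minAreaRect((b[:,:2]*1000).astype(np.float32)),np.percentile(b[:,1],1))
save("f%d.png"%int(s["t"]*100),cv2.resize(im[200:320,160:320],(800,600),interpolation=2))
E
python3 sh.py; ls pics
```

```text
20.9167 [ 0.57658375 -0.3151182   0.01478541] [-0.81799724 -0.17365361 -0.59530813]
top 93 ((576.4931640625, -204.68861389160156), (41.068660736083984, 31.90972900390625), 87.33684539794922) tip [ 0.574  -0.1857  0.0426] ymax -0.18386761049505884 mid [-0.2462114   0.52757377] z [-0.0403975   0.03525768]
batten ((572.1729736328125, -127.66818237304688), (45.063133239746094, 60.847042083740234), 89.80093383789062) -0.1493970783218409
scene 535 ((566.6436157226562, -260.97821044921875), (67.48515319824219, 161.38473510742188), 5.718164443969727) tip [ 0.5745 -0.183   0.0377] ymax -0.18069842866629504 mid [-0.03982375  0.5634453 ] z [-0.06171577  0.02785946]
batten ((573.4176635742188, -128.6657257080078), (62.69801712036133, 46.539756774902344), 1.2400076389312744) -0.1520205129347554
f2091.png
s.png
s2.png
st.png
t.png
w1.png
w2.png
w3.png
w4.png
w5.png
w6.png
```

apply_moves --steps '[{"slide": [0,0,12],"angular": [0,0,0],"grip": 30},{"slide": [0,0,24],"angular": [0,0,0],"grip": 30},{"slide": [0,0,33],"angular": [0,0,0],"grip": 30},{"slide": [0,0,37],"angular": [0,0,0],"grip": 30},{"slide": [0,0,39],"angular": [0,0,0],"grip": 30},{"slide": [0,0,39.5],"angular": [0,0,0],"grip": 30},{"slide": [0,0,39.5],"angular": [0,0,0],"grip": 30}]'

```text
t: 21.7
ee_pos: [0.5764, -0.3151, -0.0253]
tool_rot: [[0.018, -1.0, -0.001], [-1.0, -0.018, -0.0], [0.0, 0.001, -1.0]]
wrist_force: [0.7, 0.6, 0.0]
width: 0.398
gripper_force: 59.9
```

```bash
python3 sh.py
```

```text
21.7 [ 0.57637391 -0.31513672 -0.02529978] [0.73797562 0.60005665 0.00449372]
top 75 ((578.6219482421875, -207.2769775390625), (27.381912231445312, 52.24544906616211), 15.959115982055664) tip [ 0.5722 -0.185   0.004 ] ymax -0.18331475386168614 mid [-0.36706023  0.50234782] z [-0.02792072 -0.00142354]
batten ((572.8345947265625, -127.25543212890625), (61.81608581542969, 45.588958740234375), 2.096757650375366) -0.14947367701288106
scene 424 ((576.3076782226562, -260.19622802734375), (40.33381271362305, 159.98941040039062), 0.9188327193260193) tip [ 0.5829 -0.185   0.0019] ymax -0.1829951137045826 mid [-0.00137354  0.57588684] z [-0.05072979 -0.00830119]
batten ((574.4718017578125, -129.28289794921875), (63.53247833251953, 47.88371276855469), 0.5292721390724182) -0.15270951235370409
```

```bash
ls pics | grep f; cp pics/f2*.png /tmp 2>/dev/null; rm -f pics/f2091.png; mv pics/f2*.png pics/pre.png; ls pics
```

```text
f2091.png
f2170.png
pre.png
s.png
s2.png
st.png
t.png
w1.png
w2.png
w3.png
w4.png
w5.png
w6.png
```

View pics/pre.png

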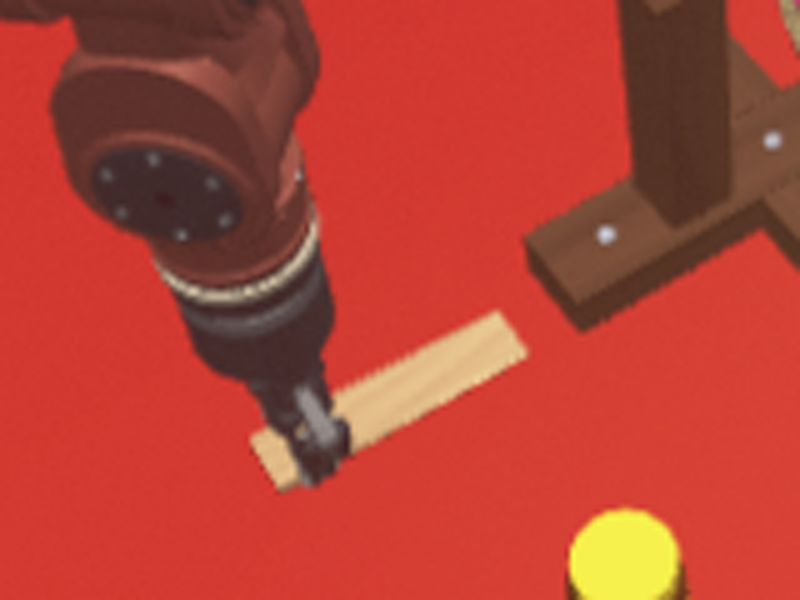

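The picture shows the shim flat on the table, in line with the bare foot's end at (555,270) and centred on it. I'll slide it in, fast at first and then in small steps while watching the force.

apply_moves --steps '[{"slide": [-6,0,0],"angular": [0,0,0],"grip": 30},{"slide": [-16,0.1,0],"angular": [0,0,0],"grip": 30},{"slide": [-27,0.2,0],"angular": [0,0,0],"grip": 30},{"slide": [-38,0.2,0],"angular": [0,0,0],"grip": 30},{"slide": [-49,0.3,0],"angular": [0,0,0],"grip": 30},{"slide": [-60,0.3,0],"angular": [0,0,0],"grip": 30},{"slide": [-71,0.4,0],"angular": [0,0,0],"grip": 30},{"slide": [-82,0.4,0],"angular": [0,0,0],"grip": 30},{"slide": [-92,0.5,0],"angular": [0,0,0],"grip": 30},{"slide": [-100,0.5,0],"angular": [0,0,0],"grip": 30},{"slide": [-105,0.5,0],"angular": [0,0,0],"grip": 30},{"slide": [-105,0.5,0],"angular": [0,0,0],"grip": 30}]'

```text
t: 22.9
ee_pos: [0.5743, -0.2092, -0.0249]
tool_rot: [[0.019, -1.0, -0.001], [-1.0, -0.019, -0.001], [0.001, 0.001, -1.0]]
wrist_force: [0.3, -1.2, -0.0]
width: 0.401
gripper_force: 59.9
```

```bash
cat > ck.py <<'E'
from h import *
F=[];
for i in range(4):
    im,d=imaging.camera("top");s=telemetry.state();F.append(np.r_[s["wrist_force"],s["ft_torque"]])
print(s["t"],s["ee_pos"],np.mean(F,0).round(2),np.std(F,0).round(2))
A=pts("top",d);b=A[(A[:,2]>.034)&(A[:,2]<.052)&(A[:,0]>.45)&(A[:,0]<.68)&(A[:,1]<.05)&(A[:,1]>-.17)]
e=b[b[:,1]<-.1];x2=b[abs(b[:,1])<.02]
print("end y",np.percentile(e[:,1],[1,3]),"x",np.percentile(e[:,0],[2,98]),"batten2 x",np.percentile(x2[:,0],[1,99]),"tilt",np.polyfit(b[:,1],b[:,2],1))
t=A[(A[:,2]>.235)&(A[:,2]<.26)&(abs(A[:,0]-.57)<.04)&(A[:,1]<-.02)&(A[:,1]>-.1)];print("post",t.mean(0).round(4))
E
python3 ck.py
```

```text
23.1 [ 0.57433489 -0.21091532 -0.0247985 ] [ 0.05  0.03 -0.78 -0.02  0.   -0.01] [0.44 0.55 0.27 0.01 0.01 0.04]
end y [-0.14575607 -0.14186998] x [0.55438367 0.6025386 ] batten2 x [0.46063157 0.67664748] tilt [-0.00062276  0.04235334]
post [ 0.57   -0.0555  0.2451]
```

apply_moves --steps '[{"slide": [-2,0,0],"angular": [0,0,0],"grip": 30},{"slide": [-4,0,0],"angular": [0,0,0],"grip": 30},{"slide": [-6,0,0],"angular": [0,0,0],"grip": 30},{"slide": [-8,0,0],"angular": [0,0,0],"grip": 30},{"slide": [-10,0,0],"angular": [0,0,0],"grip": 30},{"slide": [-12,0,0],"angular": [0,0,0],"grip": 30},{"slide": [-14,0,0],"angular": [0,0,0],"grip": 30},{"slide": [-14,0,0],"angular": [0,0,0],"grip": 30},{"slide": [-14,0,0],"angular": [0,0,0],"grip": 30}]'

```text
t: 23.85
ee_pos: [0.574, -0.1961, -0.0249]
tool_rot: [[0.018, -1.0, -0.001], [-1.0, -0.018, -0.001], [0.001, 0.001, -1.0]]
wrist_force: [0.7, -0.7, -1.3]
width: 0.397
gripper_force: 59.8
```

```bash
python3 ck.py
```

```text
24.05 [ 0.57401104 -0.19640761 -0.0248996 ] [-0.02 -0.19 -0.43  0.03  0.01  0.01] [0.07 0.37 0.33 0.02 0.02 0.03]
end y [-0.129976 -0.128167] x [0.5697857  0.60147257] batten2 x [0.46066376 0.67632634] tilt [-0.00147726  0.04238417]
post [ 0.57   -0.0556  0.2451]
```

apply_moves --steps '[{"slide": [-1,0,0.3],"angular": [0,0,0],"grip": 30},{"slide": [-2,0,0.6],"angular": [0,0,0],"grip": 30},{"slide": [-2,0,0.6],"angular": [0,0,0],"grip": 30},{"slide": [-2,0,0.6],"angular": [0,0,0],"grip": 30}]'

```text
t: 24.38
ee_pos: [0.5741, -0.1943, -0.0254]
tool_rot: [[0.018, -1.0, -0.0], [-1.0, -0.018, -0.001], [0.001, 0.0, -1.0]]
wrist_force: [-0.4, 0.3, 0.6]
width: 0.4
gripper_force: 59.9
```

```bash
python3 ck.py
```

```text
24.5833 [ 0.57401852 -0.19437191 -0.02543943] [ 0.44  0.14 -0.33  0.06  0.    0.02] [0.44 0.21 0.66 0.01 0.02 0.01]
end y [-0.12737115 -0.12530767] x [0.5737602  0.60186065] batten2 x [0.46056028 0.67657368] tilt [-0.00358882  0.04231945]
post [ 0.57   -0.0553  0.2454]
```

apply_moves --steps '[{"slide": [-0.5,0,0.3],"angular": [0,0,0],"grip": 30},{"slide": [-1,0,0.6],"angular": [0,0,0],"grip": 30},{"slide": [-1,0,0.6],"angular": [0,0,0],"grip": 30},{"slide": [-1,0,0.6],"angular": [0,0,0],"grip": 30}]'

```text
t: 24.92
ee_pos: [0.5743, -0.194, -0.0255]
tool_rot: [[0.017, -1.0, 0.0], [-1.0, -0.017, -0.002], [0.002, -0.0, -1.0]]
wrist_force: [-1.2, -3.1, 5.1]
width: 0.397
gripper_force: 60.5
```

```bash
python3 ck.py
```

```text
25.1167 [ 0.57431115 -0.19396226 -0.02546369] [-1.6  -2.91  5.8  -0.57  0.39  0.04] [0.46 0.71 0.56 0.02 0.02 0.02]
end y [-0.12690365 -0.12528053] x [0.57445077 0.60231083] batten2 x [0.46035423 0.67682799] tilt [-0.00455474  0.04226607]
post [ 0.57   -0.0556  0.2452]
```

apply_moves --steps '[{"slide": [0,0,-0.6],"angular": [0,0,0],"grip": 30},{"slide": [-0.5,0,-0.6],"angular": [0,0,0],"grip": 30},{"slide": [-1,0,-0.6],"angular": [0,0,0],"grip": 30},{"slide": [-1,0,-0.6],"angular": [0,0,0],"grip": 30},{"slide": [-1,0,-0.6],"angular": [0,0,0],"grip": 30}]'

```text
t: 25.53
ee_pos: [0.574, -0.1923, -0.0255]
tool_rot: [[0.018, -1.0, -0.0], [-1.0, -0.018, -0.001], [0.001, 0.0, -1.0]]
wrist_force: [0.4, -0.8, 2.6]
width: 0.405
gripper_force: 60.2
```

```bash
python3 ck.py
```

```text
25.7333 [ 0.57405953 -0.19226562 -0.025464  ] [ 0.5  -0.92  3.08 -0.13 -0.04 -0.03] [0.63 0.88 0.79 0.04 0.06 0.01]
end y [-0.12537285 -0.12430711] x [0.57727384 0.60203675] batten2 x [0.46025669 0.67523231] tilt [0.00238834 0.04243445]
post [ 0.5701 -0.0555  0.2449]
```

apply_moves --steps '[{"slide": [0,0,-0.3],"angular": [0,0,0],"grip": 30},{"slide": [-0.5,0,-0.3],"angular": [0,0,0],"grip": 30},{"slide": [-1,0,-0.3],"angular": [0,0,0],"grip": 30},{"slide": [-1,0,-0.3],"angular": [0,0,0],"grip": 30},{"slide": [-1,0,-0.3],"angular": [0,0,0],"grip": 30}]'

```text
t: 26.15
ee_pos: [0.5737, -0.1911, -0.0254]
tool_rot: [[0.018, -1.0, -0.001], [-1.0, -0.018, -0.0], [0.0, 0.001, -1.0]]
wrist_force: [0.6, 1.0, 0.2]
width: 0.401
gripper_force: 59.9
```

```bash
python3 ck.py
```

```text
26.35 [ 0.57375509 -0.19116537 -0.02537393] [-0.22  0.66 -0.28  0.04  0.03  0.03] [0.3  0.49 0.45 0.01 0.03 0.02]
end y [-0.12375122 -0.12184977] x [0.57504085 0.60119726] batten2 x [0.46054729 0.67580407] tilt [-0.00546071  0.04227701]
post [ 0.57   -0.0556  0.2452]
```

apply_moves --steps '[{"slide": [-0.5,0,0],"angular": [0,0,0],"grip": 30},{"slide": [-1,0,0],"angular": [0,0,0],"grip": 30},{"slide": [-1.5,0,0],"angular": [0,0,0],"grip": 30},{"slide": [-1.5,0,0],"angular": [0,0,0],"grip": 30},{"slide": [-1.5,0,0],"angular": [0,0,0],"grip": 30}]'

```text
t: 26.77
ee_pos: [0.5738, -0.1901, -0.0253]
tool_rot: [[0.017, -1.0, -0.001], [-1.0, -0.017, -0.001], [0.001, 0.001, -1.0]]
wrist_force: [-0.2, -4.6, -3.9]
width: 0.399
gripper_force: 60.0
```

```bash
python3 ck.py
```

```text
26.9667 [ 0.57381906 -0.1901244  -0.02528375] [-0.13 -4.51 -3.86 -0.9   0.01  0.01] [0.46 0.32 0.49 0.04 0.02 0.06]
end y [-0.12348334 -0.12100462] x [0.57593931 0.60257845] batten2 x [0.46049612 0.67635879] tilt [0.00080256 0.04253836]
post [ 0.5701 -0.0555  0.2452]
```

apply_moves --steps '[{"slide": [-0.5,0,0],"angular": [0,0,0],"grip": 30},{"slide": [-1,0,0],"angular": [0,0,0],"grip": 30},{"slide": [-1,0,0],"angular": [0,0,0],"grip": 30},{"slide": [-1,0,0],"angular": [0,0,0],"grip": 30}]'

```text
t: 27.3
ee_pos: [0.5738, -0.1888, -0.0252]
tool_rot: [[0.018, -1.0, -0.0], [-1.0, -0.018, -0.001], [0.001, 0.0, -1.0]]
wrist_force: [-0.8, -3.7, -4.4]
width: 0.401
gripper_force: 60.1
```

```bash
python3 ck.py
```

```text
27.5 [ 0.57385161 -0.18884322 -0.02521053] [-0.45 -4.19 -4.2  -0.85  0.05 -0.  ] [0.31 0.28 0.44 0.02 0.01 0.02]
end y [-0.12190032 -0.1218309 ] x [0.57976719 0.60225143] batten2 x [0.45940614 0.67602951] tilt [-0.00487285  0.042349  ]
post [ 0.5702 -0.0539  0.2455]
```

apply_moves --steps '[{"slide": [0.3,0,0],"angular": [0,0,0],"grip": 30},{"slide": [0.5,0,0],"angular": [0,0,0],"grip": 30},{"slide": [0.5,0,0],"angular": [0,0,0],"grip": 30},{"slide": [0.5,0,0],"angular": [0,0,0],"grip": 30}]'

```text
t: 27.83
ee_pos: [0.5738, -0.1888, -0.0253]
tool_rot: [[0.018, -1.0, -0.001], [-1.0, -0.018, 0.0], [-0.0, 0.001, -1.0]]
wrist_force: [-0.1, -0.4, -3.7]
width: 0.398
gripper_force: 60.1
```

```bash
python3 ck.py; python3 st.py
```

```text
28.0333 [ 0.57381945 -0.1888885  -0.02529392] [-0.    0.91 -3.34  0.22  0.01 -0.01] [0.26 0.45 0.32 0.09 0.02 0.03]
end y [-0.1219623 -0.1216777] x [0.57803585 0.602827  ] batten2 x [0.46044297 0.6761958 ] tilt [0.00106058 0.04223307]
post [ 0.5703 -0.054   0.2453]
28.0333 [ 0.57381945 -0.1888885  -0.02529392] [-0.53  0.21 -0.21  1.15 -0.   -2.12]
wrist shim ((573.8645629882812, -176.31732177734375), (39.42754364013672, 71.08080291748047), 0.8763423562049866) 9707
bare batten ((577.5158081054688, -187.69935607910156), (91.89149475097656, 24.589662551879883), 0.0071930536068975925) -0.19999734862031426 z slope [-0.36542147 -0.02759175]
post top [ 0.5702 -0.054   0.2452] [-0.0007889   0.24518698] ((570.7653198242188, -54.342979431152344), (54.55689239501953, 52.89631652832031), 1.7633739709854126)
rod [-0.03507795  0.56849988] [0.00976855 0.22746232]
scene shim ((573.9069213867188, -185.5829620361328), (37.65281295776367, 58.76188659667969), 3.481257915496826) 80
post top [ 0.5765 -0.0692  0.243 ] [0.01047365 0.24376081] ((580.276611328125, -115.93284606933594), (57.84980010986328, 175.43002319335938), 8.722439765930176)
rod [-0.03002077  0.57036758] [0.00064425 0.22519055]
bare batten ((580.8336181640625, -147.98570251464844), (69.97046661376953, 107.96179962158203), 10.247973442077637) -0.19906818098538664 z slope [-0.00448578  0.04028488]
```

apply_moves --steps '[{"slide": [0,0,0.15],"angular": [0,0,0],"grip": 30},{"slide": [0,0,0.3],"angular": [0,0,0],"grip": 30},{"slide": [0,0,0.3],"angular": [0,0,0],"grip": 30},{"slide": [0,0,0.3],"angular": [0,0,0],"grip": 30}]'

```text
t: 28.67
ee_pos: [0.574, -0.1896, -0.0253]
tool_rot: [[0.017, -1.0, -0.0], [-1.0, -0.017, -0.001], [0.001, 0.0, -1.0]]
wrist_force: [-0.4, 2.5, -2.2]
width: 0.398
gripper_force: 60.2
```

```bash
python3 ck.py
```

```text
28.8667 [ 0.57396351 -0.18955433 -0.02534611] [-0.61  1.42 -1.98  0.31  0.12  0.03] [0.63 0.49 0.28 0.04 0.   0.02]
end y [-0.12383463 -0.12175902] x [0.57929367 0.60201862] batten2 x [0.46052584 0.67542643] tilt [0.00101252 0.04239481]
post [ 0.5702 -0.0541  0.2454]
```

apply_moves --steps '[{"slide": [-0.2,0,0.1],"angular": [0,0,0],"grip": 30},{"slide": [-0.4,0,0.2],"angular": [0,0,0],"grip": 30},{"slide": [-0.4,0,0.2],"angular": [0,0,0],"grip": 30},{"slide": [-0.4,0,0.2],"angular": [0,0,0],"grip": 30}]'

```text
t: 29.2
ee_pos: [0.5741, -0.1894, -0.0254]
tool_rot: [[0.017, -1.0, 0.0], [-1.0, -0.017, -0.002], [0.002, -0.0, -1.0]]
wrist_force: [-0.6, -0.6, -0.9]
width: 0.401
gripper_force: 60.4
```

```bash
python3 ck.py; python3 - <<'E'
from h import *
im,d=imaging.camera("scene");w,_=imaging.camera("wrist")
save("end.png",np.hstack([cv2.resize(im[140:320,200:440],(440,330)),cv2.resize(w,(360,330))]))
E
```

```text
29.4 [ 0.57416457 -0.18929584 -0.02541636] [-0.8  -1.49 -0.49 -0.31  0.07 -0.01] [0.2  0.5  0.16 0.04 0.02 0.02]
end y [-0.12168374 -0.12136605] x [0.58035694 0.60270401] batten2 x [0.45994457 0.67605571] tilt [0.0002278  0.04244665]
post [ 0.5703 -0.0542  0.2453]
```

View pics/end.png

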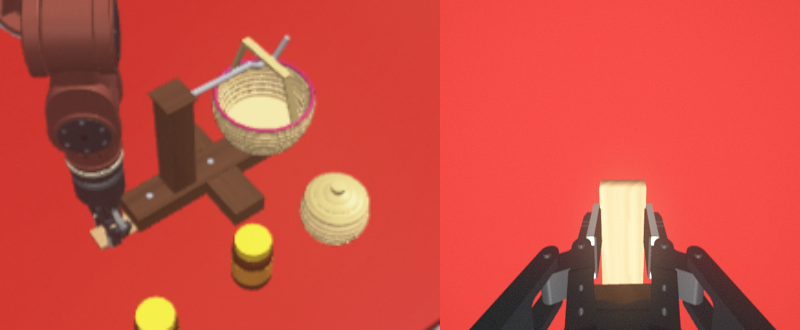

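The picture shows the basket hanging in the dip and the stand upright. The shim is square under the bare foot, still gripped and carrying about 1.5 N of drag. I'm handing it in.

```bash
python3 -c "
from rig import arm
print(arm.hand_in())"
```

```text
the job is handed in; nothing more can be done
None
```

The job is handed in with the basket hanging in the hook's dip, the stand upright on its three pads and the shim snug under the bare foot, still gripped; the push-in shoved the stand about 1.5 mm along before I eased it off, and no verdict came back.

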